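# Park the plant caddy in its bay on the hall sideboard

### The arm

A 7-joint arm with a two-finger parallel gripper is mounted at the origin on the work surface. World frame = base frame: x ahead of the robot, y to its left, z up, the work surface at z = 0. Lengths are in m, angles in rad, forces in N, time in s.
With the tool pointing down it reaches from about 0.4 to 0.9 m from the base axis. Payload 5.5 kg.
Tool frame: the origin (TCP) lies on the centre line of the jaws, within the pads' length; the fingertips stand 14 mm ahead of it and the grasp point (between the pads) lies 5 mm behind it; z points along the fingers, y is the line along which they close (so a half turn about z gives the same grasp; the last joint's range is limited). The gripper opens to 85 mm and grips with 20 to 120 N. Pads are 22 mm wide; open, the fingers measure 114 mm over their backs; the gripper's body (76 mm by 85 mm) begins 54 mm behind the grasp point. The pads swing forward as they close: fully open they stand 13 mm farther back than shut.
Start: joints at [-0.953, 0.501, -0.427, 1.55, 0.221, 1.138, -0.21], TCP at [0.226, 0.61, 0.211] pointing down, gripper open.
Joint ranges: [-2.88, 2.88], [-0.31, 2.03], [-1.54, 1.56], [0.2, 2.42], [-1.41, 4.55], [0.19, 2.02], [-2.57, 2.57]. Speed limits (rad/s): [2.57, 2.57, 3.14, 3.14, 3.14, 3.14, 3.14].

### API

Orientations are given as a rotation vector (axis times angle).
In Python, from station import bot gives the robot as it stands.
- The arm moves only by the tool play_rows, never from a script. Its argument "motion" is a list of rows, each an object with "slide": the shift along the world's x, y, z in m, a list of three; "spin": the turn about the world's z in degrees; "hand": the opening, from 0 (shut) to 1 (fully open). A call has exactly 10 rows; each row is the pose to reach, as a shift and turn from the pose commanded when the call began; what a row does not reach only later rows make up. A row lasts 1/12 s, in which the tool goes at most 41.7 mm and 7.16 degrees, less where a joint would pass 70% of its speed; a pose out of reach is approached as far as the arm can. A call with a gripper value outside its range is refused whole. The fingers move at their own pace and stop on an object; "squeeze" is the grip in N (left out, the last holds). Time passes only in rows, so rows that repeat a pose let the fingers close, or fill a call up. It gives the time, the measured TCP pose, the force, the opening and the grip force at its end, in the units of the state.
- bot.read_state(): the state, without advancing time (a new reading comes with each control period).
- bot.grab_frame(name): name is "side" or "top" or "wrist"; returns a dict with "pixels" (384x512x3 uint8, red, green, blue), "mtx" (3x3 intrinsics, pixels), "rvec" (rotation vector, rad) and "tvec" (3), from world to camera coordinates, as OpenCV has them. Camera axes: x right, y down, z forward; pixel columns grow to the right and rows downward; lengths in m; the calibration is good to about 2 mm. A picture is of the moment at which its call begins. There is no depth.
- bot.close_job(): hands the job in; it is judged then, once.
The state is a dict: "t": time; "joint_positions": joint angles; "joint_vel": joint speeds; "tau": joint torques, N m; "eef_pos": TCP position; "ee_rot": TCP orientation; "ft_force": force on the tool from outside, world axes, zero at the start; "moment": the same for the moment, N m; "gripper_width": opening from 0.0 (shut) to 1.0 (fully open); "gripper_force": force on a finger pad.
Only numpy, scipy, OpenCV 4.12 (cv2) and the standard library are available. Lean on these libraries where they do the work, as an engineer would, in place of code of your own. Each camera call takes 0.05 s, during which the arm holds its last target. There are 200 camera calls.

### The job

Roll the little plant caddy forward by its push bar until both front castors swing round and trail straight, while it is still clear of the parking bay. Then steer it in between the bay's rails and over the low kerb strips until its nose presses firmly but gently on the pad of the stop (a steady 6 to 12 N, never over 16 N). Let go and leave it parked beyond the kerb strips with the castors trailing, its wheels kept down, the pot upright and the other things undisturbed.

Things in the scene. Friction and masses are not known exactly. Their poses are not given: they have to be found in the camera images.
- caddy: wheeled wooden plant caddy, deck 155 x 120 mm, top 42 above the table, 0.6 to 0.75 kg plus the pot. Origin on the table plane under the middle; +x forward (to the nose), y left, z up. Two fixed rear wheels (28 diameter) at x = -50, y = +-52; two swivel castors with pivots at x = +45, y = +-32, wheels 28 diameter, 14 mm of trail. Rolls with about 1 N of push
- caddy_bar (a point): middle of the caddy's round steel push bar, 12 mm thick, 90 long along the caddy's y, at x = -88 and z = 105 mm in its frame, thin uprights at its ends. Pinch it from above, fingers closing along the caddy's x; nothing is within 60 mm ahead of or behind it at that height
- caddy_nose (a point): middle of the front face of the caddy's rubber nose (70 wide, 18 high), at x = +80, z = 37 in the caddy's frame
- castor_left (a joint): swivel of the left front castor: 0 when its wheel trails straight behind the pivot, positive counter-clockwise from above; turns freely without end (whole turns count as 0). Starts 1.0 to 2.4 rad aside
- castor_right (a joint): the same for the right front castor; starts at any angle up to 2.4 rad either way
- pot: terracotta pot of 0.18 to 0.35 kg, 74 wide, 68 high, standing loose inside a 12 mm high square wooden rim on the deck, centred 25 mm ahead of the caddy's origin; origin at the centre of its foot, z up
- bay: fixed bay: two dark rails 32 mm high, inner faces at y = +-68, from x = -90 to +75, mouths flaring out to x = -133; origin on the table midway, drive in along +x. Two steel kerb strips 2.5 high, 10 wide, at x = -66, y = +-52, only under the rear wheels, which climb them (up to 10 N, then roll down) while the caddy's origin is 29 to 3 mm short of the bay's; the castors pass between
- stop: fixed block 90 wide, 60 high across the bay's end, 104 mm beyond the bay's origin, same heading; origin on the table. A rubber pad (80 x 34 mm, centre 37 up) on a stiff screw plunger faces -x; how far it stands out is set by hand and not reported: its face is anywhere from x = -24 to -12 mm. So the nose meets it with the caddy's origin 0 to 12 mm beyond the bay's: find it by feel. It is rigid
- jar: glass jar with a red lid, 68 wide, 85 high; bystander, origin at foot
- key_bowl: white bowl, 110 wide, 45 high; bystander, origin at foot
- trinket_box: dark wooden box 80 x 110 x 50; bystander, origin at foot
- spray: amber bottle 44 wide, 130 high; bystander, origin at foot
- shoe_brush: brush lying on the table; bystander
- candlestick: brass candlestick 70 wide, 100 high; bystander, origin at foot
- books: grey cloth-bound book 110 x 160 x 45; bystander, origin at underside
Things that resemble listed ones, but are neither listed nor needed, are in the scene too. There is more than one size of the caddy; the one meant has the size given above.

How it is judged:
By the outcome, as a careful person would: the job done as asked, in the order asked, and still so for the second after the job is handed in, with the robot touching nothing.
It also fails if it takes over 64 s, if anything falls off the work surface, if the arm or the gripper's body presses on something with over 40 N, if the wrist force passes 120 N, or if a joint passes its speed limit or range.

## Working session

There is one attempt and no reset: what is moved stays moved. The work goes in short steps, Python scripts to look and compute and a tool call to move; the robot and the scene stay as the last step left them, time stands still between calls to the robot, and variables do not carry over. Pictures are saved under pics/ and viewed, at most 10 in all, crops included, and the job is handed in when it is done.

Besides the shell and the picture viewer there is one more tool, called after "Call:" as name([rows], argument=value, ...), one row to a line, values as JSON. play_rows: Moves the arm, as the interface text tells. Its arguments: {"type":"object","properties":{"motion":{"type":"array"},"squeeze":{"type":"number"}},"required":["motion"]}

```bash
mkdir -p pics
cat > h.py <<'E'
import numpy as np, cv2
from station import bot
def grab(n,fn=None):
    f=bot.grab_frame(n); 
    if fn: cv2.imwrite('pics/'+fn,f['pixels'][:,:,::-1])
    return f
def ray(f,px):
    K=np.array(f['mtx']);R=cv2.Rodrigues(np.array(f['rvec'],float))[0];t=np.array(f['tvec'],float).ravel()
    d=R.T@np.linalg.solve(K,[px[0],px[1],1]);return -R.T@t,d
def onz(f,px,z):
    c,d=ray(f,px);return c+d*(z-c[2])/d[2]
def proj(f,p):
    return cv2.projectPoints(np.array(p,float).reshape(-1,1,3),np.array(f['rvec'],float),np.array(f['tvec'],float),np.array(f['mtx']),None)[0].reshape(-1,2)
E
python3 - <<'E'
from h import *
import pickle
fs={n:grab(n) for n in('top','side')}
pickle.dump(fs,open('f0.pkl','wb'))
for n in fs:
    cv2.imwrite(f'pics/{n}0.png',cv2.resize(fs[n]['pixels'][:,:,::-1],(800,600),interpolation=cv2.INTER_CUBIC)); print(n,ray(fs[n],(256,192)))
s=bot.read_state();print(s['eef_pos'],s['ee_rot'],s['ft_force'],s['gripper_width'],s['t'])
E
```

```text
top (array([ 0.37659025, -0.059765  ,  1.14028777]), array([ 0.10184997,  0.0094545 , -0.99496361]))
side (array([-0.02330826, -0.6650979 ,  0.92062272]), array([ 0.47150912,  0.53379007, -0.70206775]))
[0.22563434 0.60887823 0.20977269] [-5.54300134e-01 -3.09196277e+00  2.68401818e-03] [ 0.09125917 -0.20143206  0.47035367] 0.9983157345823721 0.1
```

View pics/top0.png

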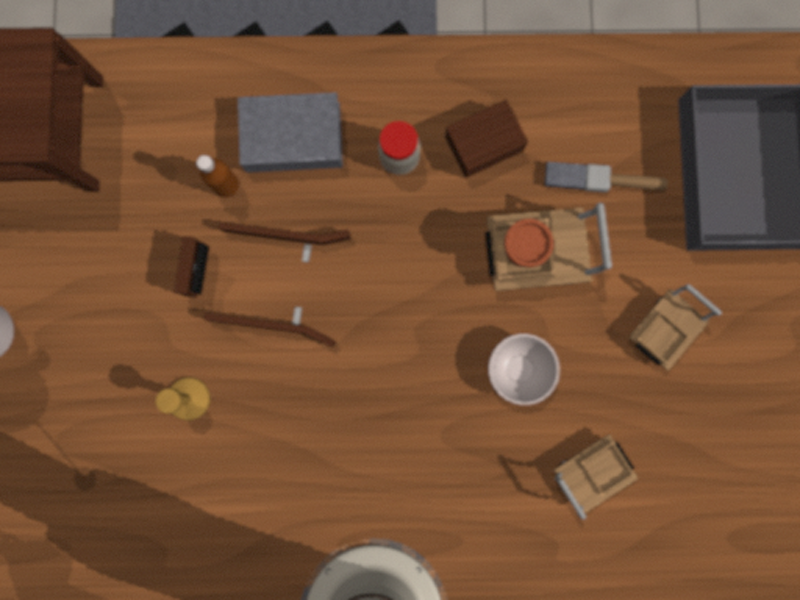

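View pics/side0.png

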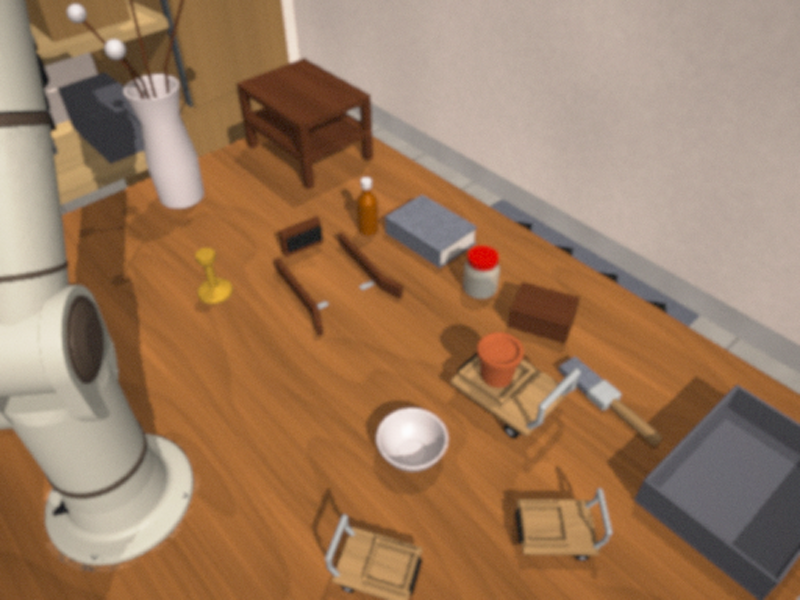

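The top view (shown at 800×600) has the pot-carrying caddy at about (545,247), nose to the left (+y), with its bar at about (605,238). The bay opens at about (340,290), with its stop at (192,267) and kerbs at (307,253) and (297,315). The bowl is at (524,370).

```bash
cat > m.py <<'E'
from h import *
import pickle
fs=pickle.load(open('f0.pkl','rb'));f=fs['top'];im=f['pixels'].astype(int)
hsv=cv2.cvtColor(f['pixels'],cv2.COLOR_RGB2HSV)
def comps(mask,box,mn=8):
    x0,y0,x1,y1=box;m=np.zeros_like(mask,np.uint8);m[y0:y1,x0:x1]=mask[y0:y1,x0:x1]
    n,l,s,c=cv2.connectedComponentsWithStats(m)
    return [(s[i,4],c[i],np.argwhere(l==i)[:,::-1]) for i in range(1,n) if s[i,4]>=mn]
grey=((hsv[...,1]<75)&(hsv[...,2]>110))
print('kerbs')
for a,c,p in comps(grey,(180,150,215,212),4): print(a,c,onz(f,c,.0025)[:2])
print('bar')
for a,c,p in comps(grey,(370,125,400,182),8):
    r=cv2.minAreaRect(p.astype(np.float32)); print(a,c,onz(f,c,.105)[:2],r)
dark=((hsv[...,2]<60))
print('pad/nose')
for a,c,p in comps(dark,(118,148,140,195),10):
    print(a,c,cv2.minAreaRect(p.astype(np.float32)),onz(f,c,.037)[:2])
for a,c,p in comps(dark,(305,130,325,190),10): print(a,c,cv2.minAreaRect(p.astype(np.float32)),onz(f,c,.045)[:2])
a=cv2.resize(f['pixels'][125:225,105:235,::-1],(780,600),interpolation=cv2.INTER_CUBIC);cv2.imwrite('pics/bay.png',a)
a=cv2.resize(f['pixels'][120:195,300:400,::-1],(800,600),interpolation=cv2.INTER_CUBIC);cv2.imwrite('pics/cad.png',a)
E
python3 m.py
```

```text
kerbs
50 [195.8  161.78] [0.57283289 0.10447653]
50 [189.74 201.16] [0.471756  0.1195162]
bar
179 [386.73184358 150.51955307] [ 0.57668142 -0.35791213] ((386.7564697265625, 150.466552734375), (41.56098937988281, 4.311305999755859), 82.56858825683594)
pad/nose
281 [126.27402135 171.93950178] ((126.43199157714844, 172.12400817871094), (8.944271087646484, 33.8987922668457), 10.304845809936523) [0.54342056 0.27134318]
108 [313.17592593 161.85185185] ((313.2563781738281, 161.96925354003906), (28.277130126953125, 3.8523621559143066), 83.1572265625) [ 0.5619247  -0.19159297]
```

View pics/bay.png

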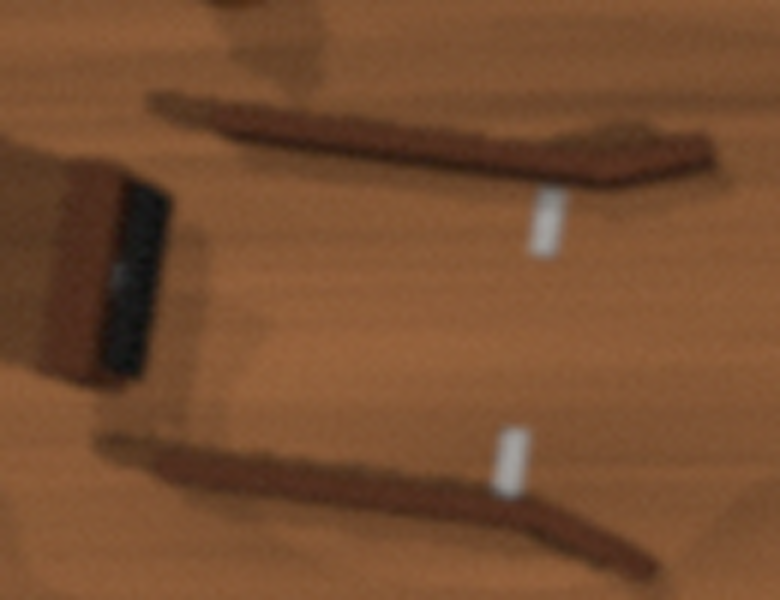

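View pics/cad.png

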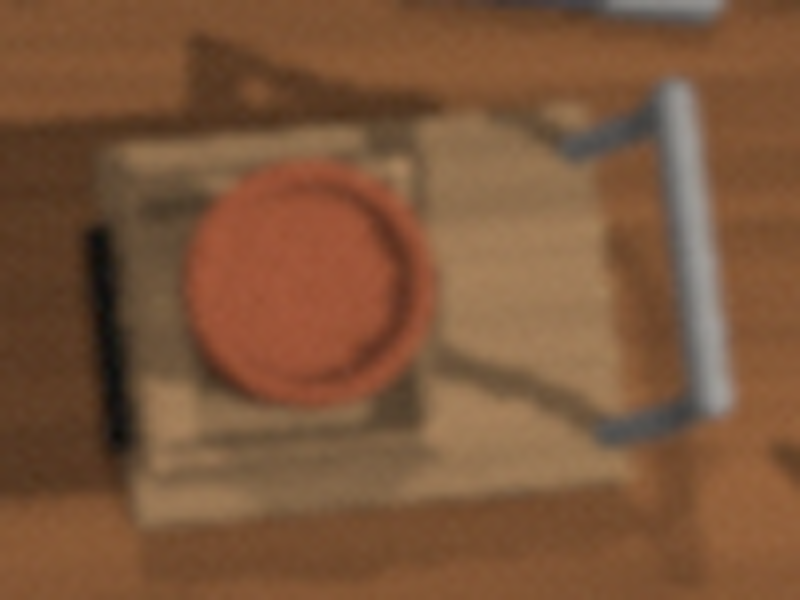

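```bash
cat > n.py <<'E'
from m import *
g=fs['side']
print('vase base',onz(g,(115,130),0),'table leg',onz(g,(197,116),0),'spray',onz(g,(235,148),0),'bowl',onz(f,(335.4,236.8),.045),onz(f,(119,255),0),'jar',onz(f,(256,89),.085))
# bar ends
for p in [(384.2,131.5),(389.3,171)]: print('bar end',onz(f,p,.105))
# side-view bar: ends
print('pred bar in side', proj(g,[[.5767,-.358,.105],[.562,-.192,.037]])*800/512)
# rails: inner-edge top rows
hs=hsv
for u in range(140,190,6):
    col=hs[125:225,u]; d=np.where(f['pixels'][125:225,u,0]<100)[0]+125
    print(u,d)
for nm,p in [('deck',[(313.5,139),(373,133),(378,180),(317,184.5)])]:
    w=[onz(f,q,.042)[:2] for q in p];print(np.round(w,4),np.mean(w,0))
E
python3 n.py | sed -n '/vase/,$p'
```

```text
vase base [0.42971298 0.6113575  0.        ] table leg [0.70019525 0.48309789 0.        ] spray [0.68400895 0.24219032 0.        ] bowl [ 0.37688041 -0.24108878  0.045     ] [0.33867889 0.29648891 0.        ] jar [ 0.73548913 -0.05253001  0.085     ]
bar end [ 0.62228085 -0.35385757  0.105     ]
bar end [ 0.52804777 -0.36186643  0.105     ]
pred bar in side [[563.01749629 391.40835397]
 [473.74325812 362.78509169]]
140 [125 142 143 144 145 146 200 201 202 203 204 205 206 207]
146 [125 142 143 144 145 146 147 148 149 201 202 203 204 205 206 207 208]
152 [143 144 145 146 147 148 149 150 202 203 204 205 206 207 208]
158 [144 145 146 147 148 149 150 151 202 203 204 205 206 207 208 209]
164 [144 145 146 147 148 149 150 151 152 203 204 205 206 207 208 209 210]
170 [145 146 147 148 149 150 151 152 153 203 204 205 206 207 208 209 210]
176 [146 147 148 149 150 151 152 153 204 205 206 207 208 209 210 211]
182 [147 148 149 150 151 152 153 154 205 206 207 208 209 210 211 212]
188 [149 150 151 152 153 154 155 207 208 209 210 211 212 213]
[[ 0.6201 -0.1942]
 [ 0.6337 -0.3435]
 [ 0.5151 -0.3513]
 [ 0.5058 -0.2   ]] [ 0.56868096 -0.27224437]
```

Call:
play_rows([
  {"slide": [0, 0, 0.02], "spin": 0, "hand": 1},
  {"slide": [0, 0, 0.04], "spin": 0, "hand": 1},
  {"slide": [0.005, -0.02, 0.05], "spin": -5, "hand": 1},
  {"slide": [0.015, -0.05, 0.05], "spin": -12, "hand": 1},
  {"slide": [0.03, -0.085, 0.05], "spin": -19, "hand": 1},
  {"slide": [0.044, -0.12, 0.05], "spin": -26, "hand": 1},
  {"slide": [0.058, -0.16, 0.05], "spin": -33, "hand": 1},
  {"slide": [0.072, -0.2, 0.05], "spin": -40, "hand": 1},
  {"slide": [0.087, -0.24, 0.05], "spin": -47, "hand": 1},
  {"slide": [0.102, -0.28, 0.05], "spin": -54, "hand": 1},
])

```text
t: 0.93
eef_pos: [0.3266, 0.3306, 0.2604]
ee_rot: [-1.905, -2.498, 0.001]
ft_force: [1.6, -0.2, -0.1]
gripper_width: 1.0
gripper_force: 0.0
```

Call:
play_rows([
  {"slide": [0.012, -0.038, 0], "spin": -6, "hand": 1},
  {"slide": [0.025, -0.077, 0], "spin": -12, "hand": 1},
  {"slide": [0.038, -0.116, 0], "spin": -18, "hand": 1},
  {"slide": [0.05, -0.154, 0], "spin": -24, "hand": 1},
  {"slide": [0.063, -0.193, 0], "spin": -30, "hand": 1},
  {"slide": [0.076, -0.231, 0], "spin": -36, "hand": 1},
  {"slide": [0.09, -0.27, 0], "spin": -42, "hand": 1},
  {"slide": [0.105, -0.307, 0], "spin": -48, "hand": 1},
  {"slide": [0.12, -0.344, 0], "spin": -54, "hand": 1},
  {"slide": [0.135, -0.38, 0], "spin": -60, "hand": 1},
])

```text
t: 1.77
eef_pos: [0.4615, -0.0493, 0.2607]
ee_rot: [2.899, 1.211, 0.0]
ft_force: [0.9, 0.1, -0.7]
gripper_width: 0.999
gripper_force: 0.0
```

```bash
python3 - <<'E' | sed -n '/RAIL/,$p'
from m import *
print('RAIL')
# rail-top edges: fit a line to the dark-rail pixels' inner and outer boundary, subpixel-ish
R=f['pixels'][...,0].astype(float)
def edges(lo,hi,cols):
    A=[]
    for u in cols:
        c=R[lo:hi,u]; i=np.argmin(cv2.GaussianBlur(c.reshape(-1,1),(1,5),0).ravel())
        bg=120 if 0 else (c.min()+c.max())/2
        up=[j for j in range(len(c)-1) if c[j]>=bg>c[j+1]]; dn=[j for j in range(len(c)-1) if c[j]<bg<=c[j+1]]
        if up and dn:
            a=up[0]+(c[up[0]]-bg)/(c[up[0]]-c[up[0]+1]); b=dn[-1]+(bg-c[dn[-1]])/(c[dn[-1]+1]-c[dn[-1]])
            A.append((u,lo+a,lo+b))
    return np.array(A)
for lo,hi,nm in((136,163,'right'),(194,222,'left')):
    A=edges(lo,hi,range(146,183))
    for k in(1,2):
        P=np.array([onz(f,(a[0],a[k]),.032)[:2] for a in A]); q=np.polyfit(P[:,1],P[:,0],1)
        print(nm,k,'heading',90-np.degrees(np.arctan(q[0])),'x at y=.1773',np.polyval(q,.1773))
s=bot.read_state();print(s['joint_positions'])
E
```

```text
RAIL
right 1 heading 81.6001598671792 x at y=.1773 0.6123492689909023
right 2 heading 81.47308275689583 x at y=.1773 0.5931603014416428
left 1 heading 82.79677011461632 x at y=.1773 0.4677226187852956
left 2 heading 81.45971446632234 x at y=.1773 0.4458472033487152
[-0.19382964  0.07950969  0.25700487  1.95730257 -0.02256374  1.10731291
 -0.7065677 ]
```

Call:
play_rows([
  {"slide": [0.014, -0.038, 0], "spin": -5, "hand": 1},
  {"slide": [0.028, -0.076, 0], "spin": -10, "hand": 1},
  {"slide": [0.042, -0.114, 0], "spin": -15, "hand": 1},
  {"slide": [0.056, -0.152, 0], "spin": -20, "hand": 1},
  {"slide": [0.07, -0.19, 0], "spin": -25, "hand": 1},
  {"slide": [0.084, -0.228, 0], "spin": -30, "hand": 1},
  {"slide": [0.098, -0.266, 0], "spin": -35, "hand": 1},
  {"slide": [0.107, -0.29, 0], "spin": -39, "hand": 1},
  {"slide": [0.1134, -0.307, 0], "spin": -40.8, "hand": 1},
  {"slide": [0.1134, -0.307, 0], "spin": -40.8, "hand": 1},
])

```text
t: 2.6
eef_pos: [0.574, -0.3589, 0.2594]
ee_rot: [3.136, 0.124, -0.003]
ft_force: [-2.0, 0.1, 0.3]
gripper_width: 1.001
gripper_force: 0.0
```

Run:
```python
from h import *
f=grab('wrist'); s=bot.read_state()
print(s['eef_pos'],s['ft_force'],s['joint_positions'])
c=np.array([.576,-.358,.105]);a=np.radians(94.9);h=np.array([np.cos(a),np.sin(a),0]);n=np.array([-h[1],h[0],0])
im=f['pixels'][:,:,::-1].copy()
for p in proj(f,[c+.045*n,c-.045*n]):cv2.circle(im,tuple(int(v) for v in p),3,(0,0,255),-1)
print(proj(f,[c+.045*n,c-.045*n,s['eef_pos']]))
cv2.imwrite('pics/w1.png',im)
```

```text
[ 0.57398455 -0.35638726  0.25941091] [-0.70232949 -0.23801004  0.87024824] [ 0.17760541  0.51245431  0.49900122  1.44786166 -0.24813694  1.24584276
 -0.7866192 ]
[[255.58320656 214.83827703]
 [254.91804622 126.19092694]
 [252.72135429 235.19693377]]
```

View pics/w1.png

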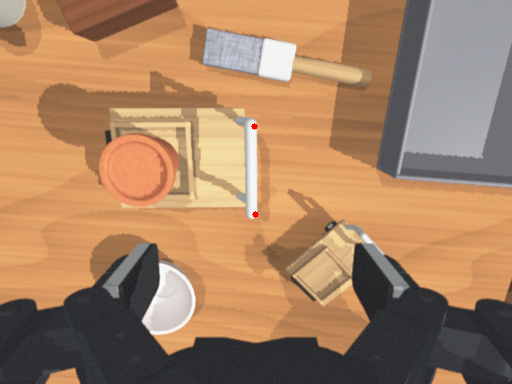

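The wrist view has the bar running from (251,122) to (252,215). That is within about 4 mm of the projected ends at column 255, so the grasp position is good. Descending now.

Call:
play_rows([
  {"slide": [0.0, 0.002, -0.03], "spin": 0, "hand": 1},
  {"slide": [0.0, 0.002, -0.06], "spin": 0, "hand": 1},
  {"slide": [0.0, 0.002, -0.09], "spin": 0, "hand": 1},
  {"slide": [0.0, 0.002, -0.115], "spin": 0, "hand": 1},
  {"slide": [0.0, 0.002, -0.135], "spin": 0, "hand": 1},
  {"slide": [0.0, 0.002, -0.15], "spin": 0, "hand": 1},
  {"slide": [0.0, 0.002, -0.16], "spin": 0, "hand": 1},
  {"slide": [0.0, 0.002, -0.16], "spin": 0, "hand": 0.7},
  {"slide": [0.0, 0.002, -0.16], "spin": 0, "hand": 0.45},
  {"slide": [0.0, 0.002, -0.16], "spin": 0, "hand": 0.3},
], squeeze=30)

```text
t: 3.48
eef_pos: [0.5758, -0.3522, 0.1021]
ee_rot: [3.138, 0.134, 0.003]
ft_force: [1.3, -0.2, 0.2]
gripper_width: 0.603
gripper_force: 0.0
```

Call:
play_rows([
  {"slide": [0, 0, 0], "spin": 0, "hand": 0.25},
  {"slide": [0, 0, 0], "spin": 0, "hand": 0.2},
  {"slide": [0, 0, 0], "spin": 0, "hand": 0.15},
  {"slide": [0, 0, 0], "spin": 0, "hand": 0.1},
  {"slide": [0, 0, 0], "spin": 0, "hand": 0},
  {"slide": [0, 0, 0], "spin": 0, "hand": 0},
  {"slide": [0, 0, 0], "spin": 0, "hand": 0},
  {"slide": [0, 0, 0], "spin": 0, "hand": 0},
  {"slide": [0, 0, 0], "spin": 0, "hand": 0},
  {"slide": [0, 0, 0], "spin": 0, "hand": 0},
], squeeze=30)

```text
t: 4.32
eef_pos: [0.5749, -0.3522, 0.1006]
ee_rot: [-3.139, -0.134, 0.0]
ft_force: [0.0, -0.9, 0.0]
gripper_width: 0.002
gripper_force: 0.0
```

```bash
cat > st.py <<'E'
from h import *
s=bot.read_state();r=np.array(s['ee_rot']);R=cv2.Rodrigues(r)[0]
print('t',s['t'],'pos',np.round(s['eef_pos'],4),'yaw',round(np.degrees(np.arctan2(R[1,1],R[0,1])),2),'F',np.round(s['ft_force'],2),'M',np.round(s['moment'],2),'w',round(s['gripper_width'],3),s['gripper_force'],np.round(s['joint_positions'],2))
E
python3 st.py
```

```text
t 4.3167 pos [ 0.5749 -0.3522  0.1006] yaw -85.13 F [ 0.04 -0.91  0.05] M [-0.02 -0.01  0.04] w 0.002 0.0 [ 0.21  0.66  0.44  1.59 -0.32  0.96 -0.73]
```

Run:
```python
from h import *
a=grab('side');b=grab('wrist');t=grab('top')
A=cv2.resize(a['pixels'][190:310,260:420,::-1],(400,300),interpolation=cv2.INTER_CUBIC)
T=cv2.resize(t['pixels'][100:220,290:450,::-1],(400,300),interpolation=cv2.INTER_CUBIC)
B=cv2.resize(b['pixels'][:,:,::-1],(400,300))
cv2.imwrite('pics/miss.png',np.vstack([np.hstack([A,T]),np.hstack([B,B*0])]))
```

```text
(no output)
```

View pics/miss.png

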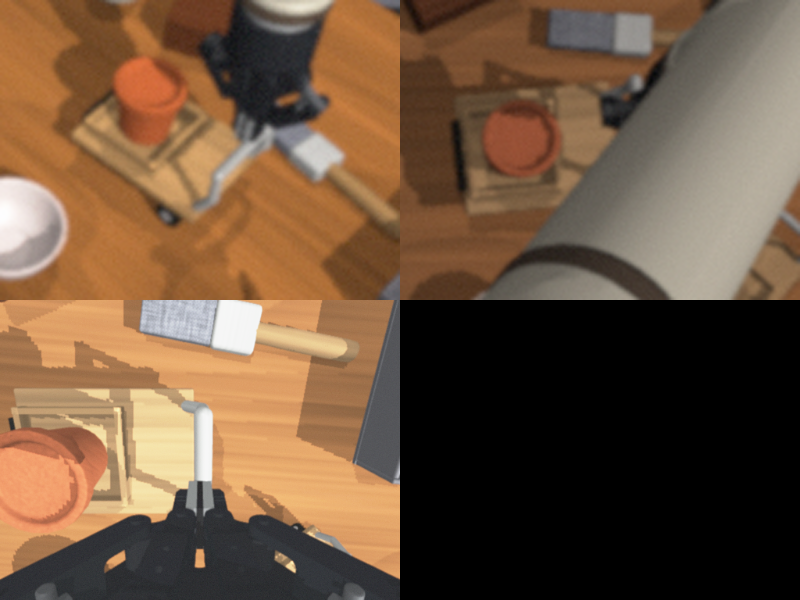

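Run:
```python
from h import *
a=grab('side');b=grab('wrist');s=bot.read_state()
for z in (.087,.1006): print('tip side crop',(proj(a,[[s['eef_pos'][0],s['eef_pos'][1],z]])-[260,190])*2.5,'wrist',proj(b,[[s['eef_pos'][0],s['eef_pos'][1],z]])/1.28)
for y in(-.358,-.352): print('bar mid/ends side crop',(proj(a,[[.576,y,.105],[.621,y+.004,.105],[.531,y-.004,.105]])-[260,190])*2.5,'wrist',proj(b,[[.576,y,.105],[.621,y+.004,.105]])/1.28)
print('cam wrist',ray(b,(256,192)))
im=b['pixels'];row=im[560//1:561] if 0 else None
for r in(540-300,580-300-20,): pass
# bar profile at wrist rows (400-scale 440..470 -> full)
for r in (190,205,215): print(r,im[r,230:290,0].tolist())
cv2.imwrite('pics/miss2.png',np.hstack([cv2.resize(a['pixels'][205:285,300:400,::-1],(400,320),interpolation=cv2.INTER_CUBIC),cv2.resize(b['pixels'][170:290,180:330,::-1],(400,320),interpolation=cv2.INTER_CUBIC)]))
```

```text
tip side crop [[241.67451483 160.112584  ]] wrist [[200.89802844 176.71184191]]
tip side crop [[243.97015071 151.41231628]] wrist [[201.00771877 183.93548138]]
bar mid/ends side crop [[250.35962291 151.64672383]
 [276.53328629 124.45328873]
 [222.98235029 180.09066288]] wrist [[209.90133112 185.73031309]
 [210.38746522 118.72678513]]
bar mid/ends side crop [[245.33972859 147.89454925]
 [271.54274372 120.86713745]
 [217.9356378  176.16082484]] wrist [[201.01188639 185.03387198]
 [200.8201284  117.91852144]]
cam wrist (array([ 0.64329079, -0.34524998,  0.26251932]), array([-0.26342044, -0.02449951, -0.96437357]))
190 [244, 245, 244, 245, 244, 245, 245, 245, 245, 245, 245, 244, 245, 244, 245, 245, 246, 247, 209, 167, 175, 183, 194, 205, 217, 222, 229, 234, 237, 240, 244, 245, 247, 247, 247, 247, 246, 246, 245, 244, 242, 229, 217, 207, 205, 205, 206, 208, 206, 207, 208, 208, 208, 206, 205, 208, 216, 228, 232, 229]
205 [242, 242, 242, 242, 242, 242, 242, 242, 241, 242, 242, 242, 242, 242, 242, 242, 244, 244, 201, 166, 174, 184, 198, 204, 215, 224, 229, 233, 238, 241, 244, 245, 247, 247, 247, 247, 246, 245, 245, 244, 240, 228, 216, 216, 217, 216, 216, 216, 215, 214, 215, 214, 215, 214, 215, 223, 232, 235, 234, 234]
215 [244, 244, 244, 244, 244, 244, 244, 244, 243, 243, 244, 244, 244, 244, 244, 244, 246, 246, 205, 163, 173, 183, 193, 206, 216, 222, 230, 235, 238, 241, 244, 246, 247, 247, 247, 247, 246, 245, 244, 243, 239, 226, 222, 222, 222, 222, 221, 221, 221, 222, 221, 219, 219, 221, 219, 219, 224, 236, 238, 238]
```

View pics/miss2.png

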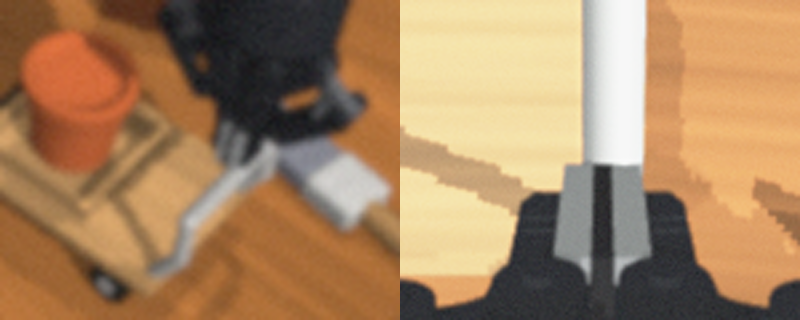

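The pads (dark gap at about (602,230) in the crop) closed on top of the bar rather than around it: the fingertips sit higher than expected. I'll open, go 18 mm lower and close again.

Call:
play_rows([
  {"slide": [0, 0, 0], "spin": 0, "hand": 1},
  {"slide": [0, 0, 0], "spin": 0, "hand": 1},
  {"slide": [0, 0, 0], "spin": 0, "hand": 1},
  {"slide": [0, 0, 0], "spin": 0, "hand": 1},
  {"slide": [0, 0, 0], "spin": 0, "hand": 1},
  {"slide": [0, 0, 0], "spin": 0, "hand": 1},
  {"slide": [0, 0, -0.004], "spin": 0, "hand": 1},
  {"slide": [0, 0, -0.009], "spin": 0, "hand": 1},
  {"slide": [0, 0, -0.014], "spin": 0, "hand": 1},
  {"slide": [0, 0, -0.018], "spin": 0, "hand": 1},
])

```text
t: 5.4
eef_pos: [0.5745, -0.3518, 0.0817]
ee_rot: [-3.138, -0.134, 0.001]
ft_force: [0.7, 0.2, 0.6]
gripper_width: 1.002
gripper_force: 0.0
```

Call:
play_rows([
  {"slide": [0, 0, 0], "spin": 0, "hand": 0.6},
  {"slide": [0, 0, 0], "spin": 0, "hand": 0.4},
  {"slide": [0, 0, 0], "spin": 0, "hand": 0.3},
  {"slide": [0, 0, 0], "spin": 0, "hand": 0.2},
  {"slide": [0, 0, 0], "spin": 0, "hand": 0.1},
  {"slide": [0, 0, 0], "spin": 0, "hand": 0},
  {"slide": [0, 0, 0], "spin": 0, "hand": 0},
  {"slide": [0, 0, 0], "spin": 0, "hand": 0},
  {"slide": [0, 0, 0], "spin": 0, "hand": 0},
  {"slide": [0, 0, 0], "spin": 0, "hand": 0},
], squeeze=30)

```text
t: 6.23
eef_pos: [0.5752, -0.3525, 0.0831]
ee_rot: [3.138, 0.133, 0.001]
ft_force: [-0.6, -0.8, 2.8]
gripper_width: 0.121
gripper_force: 30.0
```

```bash
python3 st.py
python3 - <<'E'
from h import *
a=grab('side');b=grab('wrist')
cv2.imwrite('pics/g2.png',np.hstack([cv2.resize(a['pixels'][205:285,300:400,::-1],(400,320),interpolation=cv2.INTER_CUBIC),cv2.resize(b['pixels'][:,:,::-1],(400,320),interpolation=cv2.INTER_CUBIC)]))
E
```

```text
t 6.2333 pos [ 0.5752 -0.3525  0.0831] yaw -85.13 F [-0.63 -0.75  2.76] M [-0.11  0.02 -0.03] w 0.121 30.026968717575073 [ 0.21  0.68  0.43  1.6  -0.33  0.93 -0.72]
```

View pics/g2.png

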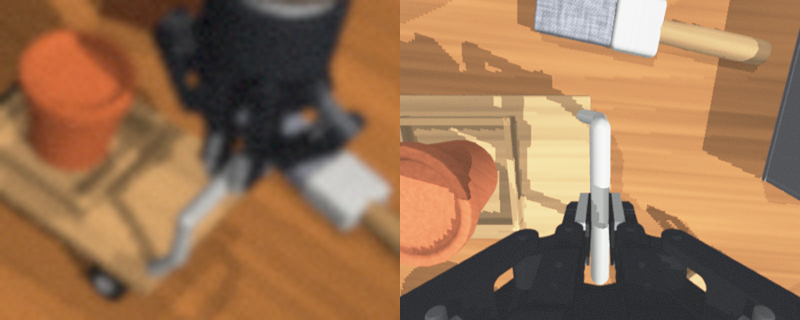

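Call:
play_rows([
  {"slide": [0, 0, 0], "spin": 0, "hand": 0.4},
  {"slide": [0, 0, 0], "spin": 0, "hand": 0.5},
  {"slide": [0, 0, -0.003], "spin": 0, "hand": 0.5},
  {"slide": [0, 0, -0.006], "spin": 0, "hand": 0.5},
  {"slide": [0, 0, -0.008], "spin": 0, "hand": 0.4},
  {"slide": [0, 0, -0.008], "spin": 0, "hand": 0.2},
  {"slide": [0, 0, -0.008], "spin": 0, "hand": 0},
  {"slide": [0, 0, -0.008], "spin": 0, "hand": 0},
  {"slide": [0, 0, -0.008], "spin": 0, "hand": 0},
  {"slide": [0, 0, -0.008], "spin": 0, "hand": 0},
], squeeze=30)

```text
t: 7.17
eef_pos: [0.5747, -0.352, 0.0744]
ee_rot: [-3.138, -0.134, 0.001]
ft_force: [-0.3, 0.6, -1.6]
gripper_width: 0.125
gripper_force: 29.3
```

```bash
python3 st.py
```

```text
t 7.1667 pos [ 0.5747 -0.352   0.0744] yaw -85.12 F [-0.33  0.62 -1.63] M [-0.07  0.05  0.02] w 0.125 29.305424988269806 [ 0.21  0.69  0.43  1.61 -0.34  0.92 -0.72]
```

Call:
play_rows([
  {"slide": [0.001, 0.0, -0.001], "spin": 1.2, "hand": 0},
  {"slide": [0.002, 0.0003, -0.001], "spin": 3, "hand": 0},
  {"slide": [0.0033, 0.0005, -0.001], "spin": 5, "hand": 0},
  {"slide": [0.0049, 0.0008, -0.001], "spin": 7.35, "hand": 0},
  {"slide": [0.0062, 0.0011, -0.001], "spin": 9.5, "hand": 0},
  {"slide": [0.0076, 0.0015, -0.001], "spin": 11.7, "hand": 0},
  {"slide": [0.0087, 0.0018, -0.001], "spin": 13.5, "hand": 0},
  {"slide": [0.0095, 0.002, -0.001], "spin": 14.7, "hand": 0},
  {"slide": [0.0095, 0.002, -0.001], "spin": 14.7, "hand": 0},
  {"slide": [0.0095, 0.002, -0.001], "spin": 14.7, "hand": 0},
])

```text
t: 8.0
eef_pos: [0.585, -0.3504, 0.0742]
ee_rot: [3.095, 0.534, 0.002]
ft_force: [-0.1, 0.6, 0.9]
gripper_width: 0.124
gripper_force: 29.6
```

```bash
python3 st.py
python3 - <<'E'
from h import *
b=grab('top');a=grab('side')
cv2.imwrite('pics/p3.png',np.hstack([cv2.resize(a['pixels'][150:310,230:430,::-1],(400,320),interpolation=cv2.INTER_CUBIC),cv2.resize(b['pixels'][100:260,270:470,::-1],(400,320),interpolation=cv2.INTER_CUBIC)]))
E
```

```text
t 8.0 pos [ 0.585  -0.3504  0.0742] yaw -70.44 F [-0.13  0.58  0.87] M [-0.02 -0.09  0.03] w 0.124 29.648987352848053 [ 0.25  0.69  0.37  1.59 -0.29  0.92 -0.51]
```

View pics/p3.png

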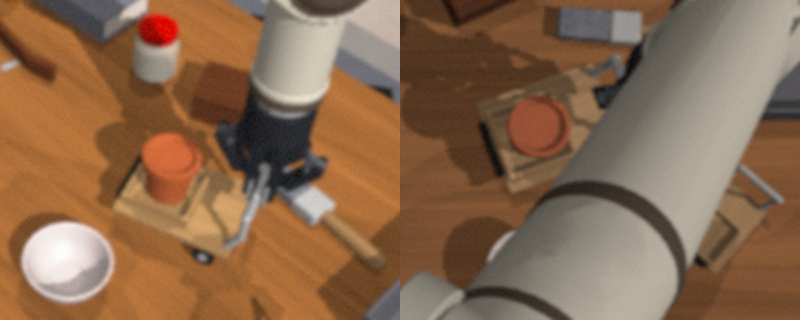

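The side and top crops show the caddy turned left on the spot, the pot upright at about (170,160), the bowl clear at (65,260) and the bar held. Rolling forward next.

Call:
play_rows([
  {"slide": [-0.001, 0.0028, 0], "spin": 0, "hand": 0},
  {"slide": [-0.003, 0.0085, 0], "spin": 0, "hand": 0},
  {"slide": [-0.006, 0.017, 0], "spin": 0, "hand": 0},
  {"slide": [-0.0094, 0.0264, 0], "spin": 0, "hand": 0},
  {"slide": [-0.0127, 0.0358, 0], "spin": 0, "hand": 0},
  {"slide": [-0.0161, 0.0452, 0], "spin": 0, "hand": 0},
  {"slide": [-0.0195, 0.0547, 0], "spin": 0, "hand": 0},
  {"slide": [-0.0228, 0.0641, 0], "spin": 0, "hand": 0},
  {"slide": [-0.0262, 0.0735, 0], "spin": 0, "hand": 0},
  {"slide": [-0.0295, 0.0829, 0], "spin": 0, "hand": 0},
])

```text
t: 8.93
eef_pos: [0.555, -0.2662, 0.074]
ee_rot: [3.095, 0.534, 0.001]
ft_force: [3.2, -1.6, 5.1]
gripper_width: 0.127
gripper_force: 30.0
```

Call:
play_rows([
  {"slide": [-0.0034, 0.0094, 0], "spin": 0, "hand": 0},
  {"slide": [-0.0067, 0.0188, 0], "spin": 0, "hand": 0},
  {"slide": [-0.0101, 0.0283, 0], "spin": 0, "hand": 0},
  {"slide": [-0.0134, 0.0377, 0], "spin": 0, "hand": 0},
  {"slide": [-0.0168, 0.0471, 0], "spin": 0, "hand": 0},
  {"slide": [-0.0195, 0.0547, 0], "spin": 0, "hand": 0},
  {"slide": [-0.0215, 0.0603, 0], "spin": 0, "hand": 0},
  {"slide": [-0.0228, 0.0641, 0], "spin": 0, "hand": 0},
  {"slide": [-0.0235, 0.066, 0], "spin": 0, "hand": 0},
  {"slide": [-0.0235, 0.066, 0], "spin": 0, "hand": 0},
])

```text
t: 9.77
eef_pos: [0.5312, -0.1995, 0.0738]
ee_rot: [-3.094, -0.535, -0.0]
ft_force: [3.5, 1.3, 6.0]
gripper_width: 0.126
gripper_force: 30.1
```

```bash
cat > meas.py <<'E'
from h import *
# nose (dark strip) and terracotta pot in the top view
f=grab('top');hsv=cv2.cvtColor(f['pixels'],cv2.COLOR_RGB2HSV);s=bot.read_state()
p=np.array(s['eef_pos']);R=cv2.Rodrigues(np.array(s['ee_rot']))[0];h=-R[:2,1]
pred=p[:2]+.168*h
q=proj(f,[[*pred,.04]])[0];x,y=[int(round(v)) for v in q];print('pred nose',pred,'px',q,'heading',np.degrees(np.arctan2(h[1],h[0])))
m=(hsv[...,2]<50).astype(np.uint8);w=np.zeros_like(m);w[y-22:y+22,x-10:x+10]=m[y-22:y+22,x-10:x+10]
n,l,st,c=cv2.connectedComponentsWithStats(w)
for i in range(1,n):
    if st[i,4]>30:
        r=cv2.minAreaRect(np.argwhere(l==i)[:,::-1].astype(np.float32));o=onz(f,r[0],.041)[:2];d=o-p[:2]
        print('nose',o,r,'dir bar->nose',np.degrees(np.arctan2(d[1],d[0])),np.linalg.norm(d))
m=((hsv[...,0]<9)&(hsv[...,1]>150)&(hsv[...,2]>100)).astype(np.uint8);n,l,st,c=cv2.connectedComponentsWithStats(m)
for i in range(1,n):
    if st[i,4]>150:print('red',st[i],c[i],onz(f,c[i],.11)[:2],'pot pred',p[:2]+.113*h)
E
python3 st.py;python3 meas.py
```

```text
t 9.7667 pos [ 0.5312 -0.1995  0.0738] yaw -70.37 F [3.51 1.26 5.99] M [ 0.3 -0.4 -0. ] w 0.126 30.108907520771027 [ 0.02  0.52  0.37  1.89 -0.26  0.78 -0.69]
pred nose [ 0.47483023 -0.04132545] px [252.81990608 197.85816092] heading 109.62422210037623
nose [ 0.4782037  -0.04597652] ((254.6900634765625, 196.43212890625), (26.570573806762695, 2.48888897895813), 70.34617614746094) dir bar->nose 109.05459603323135 0.16249399427715627
red [242  77  26  25 491] [254.64154786  88.65173116] [ 0.72786877 -0.04949743] pot pred [ 0.49330195 -0.09313077]
red [261 172  27  30 469] [273.8336887  186.02345416] [ 0.4954337  -0.09134282] pot pred [ 0.49330195 -0.09313077]
```

```bash
cat > path.py <<'E'
import numpy as np
b=np.radians(81.6);O=np.array([.5315,.1773]);a0=np.radians(109.5)
hv=lambda a:np.array([np.cos(a),np.sin(a)])
p0=np.array([.5312,-.1995]);R=p0+.038*hv(a0)
s1,rho=.0295,.2;arc=rho*(a0-b)
def pose(s):
    if s<=s1:r,a=R+s*hv(a0),a0
    else:
        t=min(s-s1,arc);a=a0-t/rho
        c=R+s1*hv(a0)+rho*np.array([np.sin(a0),-np.cos(a0)])
        r=c+rho*np.array([-np.sin(a),np.cos(a)])
        if s-s1>arc:r=r+(s-s1-arc)*hv(b)
    return r-.038*hv(a),np.degrees(a),r
S=np.concatenate([[0,1,4,9],np.arange(16,300,7.5)])/1000
k=0
while k+1<len(S) and k<40:
    q0,A0,_=pose(S[k])
    for j in range(k+1,min(k+11,len(S))):
        q,A,r=pose(S[j]);d=r-O;print(np.round(q-q0,4).tolist(),round(A-A0,1),'| R u,v',np.round([d@hv(b),d@hv(b+np.pi/2)],4))
    print();k+=10
E
python3 path.py
```

```text
[-0.0003, 0.0009] 0.0 | R u,v [-0.3383 -0.0365]
[-0.0013, 0.0038] 0.0 | R u,v [-0.3357 -0.0351]
[-0.003, 0.0085] 0.0 | R u,v [-0.3313 -0.0328]
[-0.0053, 0.0151] 0.0 | R u,v [-0.3251 -0.0295]
[-0.0078, 0.0222] 0.0 | R u,v [-0.3185 -0.026 ]
[-0.0106, 0.0291] -0.4 | R u,v [-0.3118 -0.0225]
[-0.0143, 0.0358] -2.6 | R u,v [-0.3051 -0.0191]
[-0.0177, 0.0426] -4.7 | R u,v [-0.2983 -0.0161]
[-0.0209, 0.0496] -6.9 | R u,v [-0.2913 -0.0132]
[-0.0238, 0.0567] -9.0 | R u,v [-0.2843 -0.0107]

[-0.0026, 0.0072] -2.1 | R u,v [-0.2771 -0.0084]
[-0.005, 0.0144] -4.3 | R u,v [-0.2699 -0.0064]
[-0.0071, 0.0218] -6.4 | R u,v [-0.2626 -0.0046]
[-0.0089, 0.0292] -8.6 | R u,v [-0.2553 -0.0031]
[-0.0104, 0.0367] -10.7 | R u,v [-0.2479 -0.0019]
[-0.0117, 0.0442] -12.9 | R u,v [-0.2404 -0.001 ]
[-0.0126, 0.0518] -15.0 | R u,v [-0.2329 -0.0004]
[-0.0133, 0.0594] -17.2 | R u,v [-0.2255 -0.    ]
[-0.0134, 0.0669] -18.9 | R u,v [-2.18e-01  1.00e-04]
[-0.0123, 0.0744] -18.9 | R u,v [-2.105e-01  1.000e-04]

[0.0011, 0.0074] 0.0 | R u,v [-2.03e-01  1.00e-04]
[0.0022, 0.0148] 0.0 | R u,v [-1.955e-01  1.000e-04]
[0.00
[... 199 characters left out ...]
04]
[0.0077, 0.0519] 0.0 | R u,v [-1.58e-01  1.00e-04]
[0.0088, 0.0594] 0.0 | R u,v [-1.505e-01  1.000e-04]
[0.0099, 0.0668] 0.0 | R u,v [-1.43e-01  1.00e-04]
[0.011, 0.0742] 0.0 | R u,v [-1.355e-01  1.000e-04]

[0.0011, 0.0074] 0.0 | R u,v [-1.28e-01  1.00e-04]
[0.0022, 0.0148] 0.0 | R u,v [-1.205e-01  1.000e-04]
[0.0033, 0.0223] 0.0 | R u,v [-1.13e-01  1.00e-04]
[0.0044, 0.0297] 0.0 | R u,v [-1.055e-01  1.000e-04]
[0.0055, 0.0371] 0.0 | R u,v [-0.098   0.0001]
[0.0066, 0.0445] 0.0 | R u,v [-0.0905  0.0001]
[0.0077, 0.0519] 0.0 | R u,v [-0.083   0.0001]
[0.0088, 0.0594] 0.0 | R u,v [-0.0755  0.0001]
[0.0099, 0.0668] 0.0 | R u,v [-0.068   0.0001]
[0.011, 0.0742] 0.0 | R u,v [-0.0605  0.0001]
```

Call:
play_rows([
  {"slide": [-0.0003, 0.0009, 0.0003], "spin": 0, "hand": 0},
  {"slide": [-0.0013, 0.0038, 0.0006], "spin": 0, "hand": 0},
  {"slide": [-0.003, 0.0085, 0.0006], "spin": 0, "hand": 0},
  {"slide": [-0.0053, 0.0151, 0.0006], "spin": 0, "hand": 0},
  {"slide": [-0.0078, 0.0222, 0.0006], "spin": 0, "hand": 0},
  {"slide": [-0.0106, 0.0291, 0.0006], "spin": -0.4, "hand": 0},
  {"slide": [-0.0143, 0.0358, 0.0006], "spin": -2.6, "hand": 0},
  {"slide": [-0.0177, 0.0426, 0.0006], "spin": -4.7, "hand": 0},
  {"slide": [-0.0209, 0.0496, 0.0006], "spin": -6.9, "hand": 0},
  {"slide": [-0.0238, 0.0567, 0.0006], "spin": -9, "hand": 0},
])

```text
t: 10.65
eef_pos: [0.5061, -0.1437, 0.074]
ee_rot: [-3.128, -0.286, 0.003]
ft_force: [0.9, -1.7, 4.5]
gripper_width: 0.125
gripper_force: 29.9
```

```bash
python3 st.py;python3 meas.py
```

```text
t 10.65 pos [ 0.5061 -0.1437  0.074 ] yaw -79.53 F [ 0.86 -1.69  4.47] M [-0.24 -0.08  0.11] w 0.125 29.910427629947662 [-0.11  0.46  0.41  1.99 -0.27  0.74 -0.92]
pred nose [0.47500253 0.02363447] px [226.3986286  198.11585368] heading 100.42531131442139
nose [0.47747961 0.01645098] ((229.28868103027344, 197.03961181640625), (26.476118087768555, 2.2728919982910156), 79.3803482055664) dir bar->nose 100.01963874486431 0.16049028094364529
red [242  77  26  25 493] [254.65517241  88.67139959] [ 0.72782048 -0.04952914] pot pred [ 0.48495494 -0.03045738]
red [235 179  28  27 421] [247.79572447 190.93349169] [ 0.4847632  -0.03107457] pot pred [ 0.48495494 -0.03045738]
```

Call:
play_rows([
  {"slide": [-0.0024, 0.007, 0], "spin": -2.3, "hand": 0},
  {"slide": [-0.0048, 0.014, 0], "spin": -4.8, "hand": 0},
  {"slide": [-0.0069, 0.021, 0], "spin": -7.2, "hand": 0},
  {"slide": [-0.0087, 0.028, 0], "spin": -9.6, "hand": 0},
  {"slide": [-0.0102, 0.035, 0], "spin": -12, "hand": 0},
  {"slide": [-0.0115, 0.042, 0], "spin": -14.2, "hand": 0},
  {"slide": [-0.0124, 0.049, 0], "spin": -16.2, "hand": 0},
  {"slide": [-0.0128, 0.055, 0], "spin": -17.8, "hand": 0},
  {"slide": [-0.0127, 0.059, 0], "spin": -18.8, "hand": 0},
  {"slide": [-0.0124, 0.061, 0], "spin": -18.8, "hand": 0},
])

```text
t: 11.53
eef_pos: [0.4932, -0.0824, 0.0739]
ee_rot: [-3.133, 0.225, 0.005]
ft_force: [-1.3, -0.6, 5.4]
gripper_width: 0.126
gripper_force: 30.1
```

```bash
python3 st.py;python3 meas.py
python3 - <<'E'
from h import *
f=grab('wrist');w=f['pixels'][:,:,::-1]
t=grab('top')['pixels'][110:240,105:278,::-1]
cv2.imwrite('pics/mid.png',np.hstack([cv2.resize(w,(390,293)),cv2.resize(t,(390,293),interpolation=cv2.INTER_CUBIC)]))
E
```

```text
t 11.5333 pos [ 0.4932 -0.0824  0.0739] yaw -98.2 F [-1.27 -0.6   5.36] M [-0.22  0.29  0.08] w 0.126 30.145133435726166 [-0.29  0.44  0.49  2.05 -0.31  0.72 -1.32]
pred nose [0.5170806  0.08425216] px [201.7463198  181.43359171] heading 81.85592185067313
nose [0.51793074 0.07838345] ((204.0770263671875, 181.01214599609375), (2.3394389152526855, 26.305686950683594), 8.972626686096191) dir bar->nose 81.26539398211439 0.1623195116320094
red [242  77  26  25 494] [254.64777328  88.64777328] [ 0.72787827 -0.04951226] pot pred [0.50928915 0.02980684]
red [208 170  25  25 264] [220.59469697 181.74242424] [0.50689602 0.03157849] pot pred [0.50928915 0.02980684]
```

View pics/mid.png

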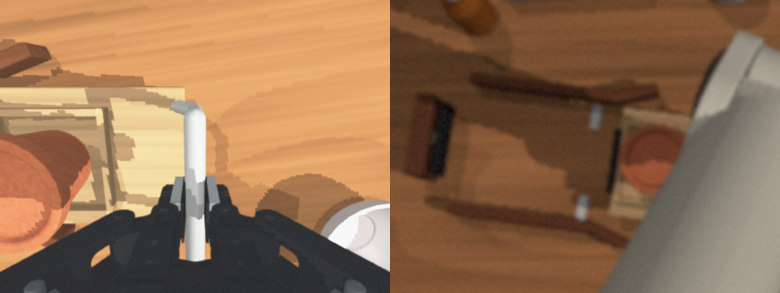

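The wrist and top crops show the caddy heading into the mouth with its nose at about (615,161). The kerb midpoint is at (588,162), and the caddy is centred to within about 1 mm once parallax is allowed for. Now rolling straight in.

Call:
play_rows([
  {"slide": [0.0006, 0.004, 0], "spin": -0.2, "hand": 0},
  {"slide": [0.0015, 0.01, 0], "spin": -0.2, "hand": 0},
  {"slide": [0.0026, 0.0175, 0], "spin": -0.2, "hand": 0},
  {"slide": [0.0037, 0.025, 0], "spin": -0.2, "hand": 0},
  {"slide": [0.0048, 0.0325, 0], "spin": -0.2, "hand": 0},
  {"slide": [0.0059, 0.04, 0], "spin": -0.2, "hand": 0},
  {"slide": [0.007, 0.0475, 0], "spin": -0.2, "hand": 0},
  {"slide": [0.0081, 0.055, 0], "spin": -0.2, "hand": 0},
  {"slide": [0.0092, 0.062, 0], "spin": -0.2, "hand": 0},
  {"slide": [0.0098, 0.066, 0], "spin": -0.2, "hand": 0},
])

```text
t: 12.52
eef_pos: [0.5027, -0.0165, 0.0739]
ee_rot: [-3.133, 0.229, 0.006]
ft_force: [-2.4, -0.7, 6.7]
gripper_width: 0.127
gripper_force: 30.2
```

```bash
cat >> st.py <<'E'
b=np.radians(81.6);d=np.array(s['eef_pos'])[:2]-[.5315,.1773];u=np.array([np.cos(b),np.sin(b)]);v=np.array([-u[1],u[0]]);F=np.array(s['ft_force'])[:2]
print('origin u %.4f bar v %.4f  F_u %.2f F_v %.2f'%(d@u+.088,d@v,F@u,F@v))
E
python3 st.py;python3 meas.py
```

```text
t 12.5167 pos [ 0.5027 -0.0165  0.0739] yaw -98.36 F [-2.42 -0.71  6.66] M [-0.22  0.55  0.05] w 0.127 30.18822491168976 [-0.42  0.44  0.48  2.05 -0.3   0.73 -1.46]
origin u -0.1079 bar v 0.0002  F_u -1.05 F_v 2.29
pred nose [0.52715443 0.15061408] px [174.83588019 177.7076708 ] heading 81.69185004618359
nose [0.52878843 0.14441971] ((177.2799530029297, 176.9669952392578), (2.1262130737304688, 26.45404815673828), 8.530765533447266) dir bar->nose 80.80409583269929 0.16212618727572187
red [242  77  26  25 491] [254.6700611  88.6598778] [ 0.72784822 -0.04956466] pot pred [0.5192071 0.0961913]
```

Call:
play_rows([
  {"slide": [0.0006, 0.004, 0], "spin": 0.2, "hand": 0},
  {"slide": [0.0014, 0.01, 0], "spin": 0.4, "hand": 0},
  {"slide": [0.0025, 0.0175, 0], "spin": 0.4, "hand": 0},
  {"slide": [0.0036, 0.025, 0], "spin": 0.4, "hand": 0},
  {"slide": [0.0047, 0.0325, 0], "spin": 0.4, "hand": 0},
  {"slide": [0.0058, 0.04, 0], "spin": 0.4, "hand": 0},
  {"slide": [0.0068, 0.0475, 0], "spin": 0.4, "hand": 0},
  {"slide": [0.0078, 0.0545, 0], "spin": 0.4, "hand": 0},
  {"slide": [0.0087, 0.0605, 0], "spin": 0.4, "hand": 0},
  {"slide": [0.0093, 0.064, 0], "spin": 0.4, "hand": 0},
])

```text
t: 13.4
eef_pos: [0.5119, 0.0473, 0.0739]
ee_rot: [3.134, -0.218, -0.006]
ft_force: [-2.3, -1.5, 6.9]
gripper_width: 0.124
gripper_force: 30.2
```

```bash
python3 st.py;python3 meas.py
```

```text
t 13.4 pos [0.5119 0.0473 0.0739] yaw -97.95 F [-2.34 -1.52  6.88] M [-0.18  0.58  0.06] w 0.124 30.185954868793488 [-0.53  0.45  0.47  2.02 -0.3   0.74 -1.58]
origin u -0.0435 bar v 0.0004  F_u -1.84 F_v 2.09
pred nose [0.53520012 0.2144212 ] px [148.97012346 174.78575188] heading 82.08744767968827
red [242  77  26  25 491] [254.66598778  88.69450102] [ 0.72776389 -0.04955412] pot pred [0.52762873 0.15994484]
```

Call:
play_rows([
  {"slide": [0.0002, 0.0015, 0.0003], "spin": 0, "hand": 0},
  {"slide": [0.0004, 0.003, 0.0006], "spin": 0, "hand": 0},
  {"slide": [0.0007, 0.0045, 0.0008], "spin": 0, "hand": 0},
  {"slide": [0.0009, 0.006, 0.001], "spin": 0, "hand": 0},
  {"slide": [0.0011, 0.0075, 0.001], "spin": 0, "hand": 0},
  {"slide": [0.0013, 0.009, 0.001], "spin": 0, "hand": 0},
  {"slide": [0.0015, 0.0105, 0.001], "spin": 0, "hand": 0},
  {"slide": [0.0018, 0.012, 0.001], "spin": 0, "hand": 0},
  {"slide": [0.002, 0.0135, 0.001], "spin": 0, "hand": 0},
  {"slide": [0.002, 0.0135, 0.001], "spin": 0, "hand": 0},
])

```text
t: 14.28
eef_pos: [0.5159, 0.0604, 0.0751]
ee_rot: [-3.134, 0.219, 0.001]
ft_force: [-3.7, -0.7, -1.1]
gripper_width: 0.124
gripper_force: 29.5
```

```bash
python3 st.py
```

```text
t 14.2833 pos [0.5159 0.0604 0.0751] yaw -98.0 F [-3.7  -0.66 -1.08] M [-0.22  0.85  0.03] w 0.124 29.490312337875366 [-0.55  0.46  0.47  2.01 -0.3   0.74 -1.61]
origin u -0.0299 bar v -0.0017  F_u -1.20 F_v 3.56
```

Call:
play_rows([
  {"slide": [-0.0003, 0.0003, -0.0003], "spin": 0, "hand": 0},
  {"slide": [-0.0005, 0.0006, -0.0005], "spin": 0, "hand": 0},
  {"slide": [-0.0004, 0.001, -0.0006], "spin": 0, "hand": 0},
  {"slide": [-0.0004, 0.0014, -0.0006], "spin": 0, "hand": 0},
  {"slide": [-0.0003, 0.0018, -0.0006], "spin": 0, "hand": 0},
  {"slide": [-0.0003, 0.0022, -0.0006], "spin": 0, "hand": 0},
  {"slide": [-0.0002, 0.0026, -0.0006], "spin": 0, "hand": 0},
  {"slide": [-0.0001, 0.003, -0.0006], "spin": 0, "hand": 0},
  {"slide": [-0.0001, 0.003, -0.0006], "spin": 0, "hand": 0},
  {"slide": [-0.0001, 0.003, -0.0006], "spin": 0, "hand": 0},
])

```text
t: 15.12
eef_pos: [0.5161, 0.0631, 0.0747]
ee_rot: [-3.134, 0.22, 0.0]
ft_force: [-4.7, -1.0, 1.6]
gripper_width: 0.129
gripper_force: 29.7
```

```bash
python3 st.py
```

```text
t 15.1167 pos [0.5161 0.0631 0.0747] yaw -98.02 F [-4.7  -1.04  1.65] M [-0.27  1.14  0.08] w 0.129 29.71750169992447 [-0.55  0.46  0.46  2.01 -0.3   0.74 -1.62]
origin u -0.0272 bar v -0.0015  F_u -1.72 F_v 4.50
```

Call:
play_rows([
  {"slide": [-0.0004, 0.0004, 0.0], "spin": 0, "hand": 0},
  {"slide": [-0.0008, 0.0008, 0.0], "spin": 0, "hand": 0},
  {"slide": [-0.001, 0.0012, 0.0], "spin": 0, "hand": 0},
  {"slide": [-0.001, 0.0016, 0.0], "spin": 0, "hand": 0},
  {"slide": [-0.001, 0.002, 0.0], "spin": 0, "hand": 0},
  {"slide": [-0.001, 0.0024, 0.0], "spin": 0, "hand": 0},
  {"slide": [-0.001, 0.0028, 0.0], "spin": 0, "hand": 0},
  {"slide": [-0.001, 0.003, 0.0], "spin": 0, "hand": 0},
  {"slide": [-0.001, 0.003, 0.0], "spin": 0, "hand": 0},
  {"slide": [-0.001, 0.003, 0.0], "spin": 0, "hand": 0},
])

```text
t: 15.95
eef_pos: [0.5155, 0.0657, 0.0749]
ee_rot: [3.134, -0.22, 0.001]
ft_force: [-3.1, -2.9, 1.6]
gripper_width: 0.122
gripper_force: 29.7
```

```bash
python3 st.py
```

```text
t 15.95 pos [0.5155 0.0657 0.0749] yaw -98.04 F [-3.1  -2.86  1.63] M [-0.7  0.6 -0. ] w 0.122 29.712259769439697 [-0.56  0.46  0.47  2.01 -0.3   0.74 -1.62]
origin u -0.0247 bar v -0.0005  F_u -3.28 F_v 2.65
```

Call:
play_rows([
  {"slide": [-0.0002, 0.0005, 0.0], "spin": 0, "hand": 0},
  {"slide": [-0.0004, 0.001, 0.0], "spin": 0, "hand": 0},
  {"slide": [-0.0004, 0.0015, 0.0002], "spin": 0, "hand": 0},
  {"slide": [-0.0004, 0.002, 0.0004], "spin": 0, "hand": 0},
  {"slide": [-0.0003, 0.0025, 0.0006], "spin": 0, "hand": 0},
  {"slide": [-0.0003, 0.003, 0.0008], "spin": 0, "hand": 0},
  {"slide": [-0.0002, 0.0035, 0.001], "spin": 0, "hand": 0},
  {"slide": [-0.0001, 0.004, 0.0011], "spin": 0, "hand": 0},
  {"slide": [-0.0001, 0.004, 0.0011], "spin": 0, "hand": 0},
  {"slide": [-0.0001, 0.004, 0.0011], "spin": 0, "hand": 0},
])

```text
t: 16.78
eef_pos: [0.516, 0.07, 0.0764]
ee_rot: [-3.134, 0.22, -0.002]
ft_force: [-3.3, -4.1, 5.9]
gripper_width: 0.123
gripper_force: 30.2
```

```bash
python3 st.py
```

```text
t 16.7833 pos [0.516  0.07   0.0764] yaw -98.03 F [-3.27 -4.08  5.85] M [-0.9   0.43  0.03] w 0.123 30.151294469833374 [-0.57  0.46  0.47  2.01 -0.3   0.74 -1.63]
origin u -0.0204 bar v -0.0003  F_u -4.51 F_v 2.63
```

Call:
play_rows([
  {"slide": [-0.0002, 0.0004, 0.0003], "spin": 0, "hand": 0},
  {"slide": [-0.0004, 0.0008, 0.0006], "spin": 0, "hand": 0},
  {"slide": [-0.0005, 0.0013, 0.0009], "spin": 0, "hand": 0},
  {"slide": [-0.0005, 0.0018, 0.0012], "spin": 0, "hand": 0},
  {"slide": [-0.0004, 0.0023, 0.0014], "spin": 0, "hand": 0},
  {"slide": [-0.0003, 0.0028, 0.0015], "spin": 0, "hand": 0},
  {"slide": [-0.0003, 0.0033, 0.0015], "spin": 0, "hand": 0},
  {"slide": [-0.0002, 0.004, 0.0015], "spin": 0, "hand": 0},
  {"slide": [-0.0002, 0.004, 0.0015], "spin": 0, "hand": 0},
  {"slide": [-0.0002, 0.004, 0.0015], "spin": 0, "hand": 0},
])

```text
t: 17.62
eef_pos: [0.5156, 0.0743, 0.0776]
ee_rot: [-3.133, 0.22, -0.002]
ft_force: [3.9, -0.5, 1.6]
gripper_width: 0.123
gripper_force: 29.8
```

```bash
python3 st.py
```

```text
t 17.6167 pos [0.5156 0.0743 0.0776] yaw -98.03 F [ 3.91 -0.52  1.62] M [-0.38 -0.73 -0.06] w 0.123 29.76533532142639 [-0.57  0.46  0.47  2.01 -0.3   0.74 -1.64]
origin u -0.0163 bar v 0.0007  F_u 0.06 F_v -3.94
```

Call:
play_rows([
  {"slide": [0.0003, 0.0005, 0], "spin": 0, "hand": 0},
  {"slide": [0.0005, 0.001, 0], "spin": 0, "hand": 0},
  {"slide": [0.0006, 0.0016, 0], "spin": 0, "hand": 0},
  {"slide": [0.0007, 0.0023, 0], "spin": 0, "hand": 0},
  {"slide": [0.0008, 0.003, 0], "spin": 0, "hand": 0},
  {"slide": [0.0009, 0.0037, 0], "spin": 0, "hand": 0},
  {"slide": [0.001, 0.0044, -0.0002], "spin": 0, "hand": 0},
  {"slide": [0.0011, 0.005, -0.0004], "spin": 0, "hand": 0},
  {"slide": [0.0011, 0.0055, -0.0006], "spin": 0, "hand": 0},
  {"slide": [0.0011, 0.0055, -0.0006], "spin": 0, "hand": 0},
])

```text
t: 18.45
eef_pos: [0.5167, 0.0799, 0.0773]
ee_rot: [-3.133, 0.219, -0.002]
ft_force: [3.4, -1.4, 8.4]
gripper_width: 0.126
gripper_force: 30.4
```

```bash
python3 st.py
```

```text
t 18.45 pos [0.5167 0.0799 0.0773] yaw -98.01 F [ 3.38 -1.43  8.44] M [-0.42 -0.51 -0.14] w 0.126 30.413041412830353 [-0.58  0.46  0.46  2.   -0.3   0.75 -1.65]
origin u -0.0105 bar v 0.0005  F_u -0.92 F_v -3.55
```

Call:
play_rows([
  {"slide": [0.0003, 0.0005, 0], "spin": 0, "hand": 0},
  {"slide": [0.0005, 0.001, 0], "spin": 0, "hand": 0},
  {"slide": [0.0006, 0.0015, 0], "spin": 0, "hand": 0},
  {"slide": [0.0006, 0.002, -0.0002], "spin": 0, "hand": 0},
  {"slide": [0.0007, 0.0025, -0.0004], "spin": 0, "hand": 0},
  {"slide": [0.0008, 0.003, -0.0006], "spin": 0, "hand": 0},
  {"slide": [0.0009, 0.0035, -0.0008], "spin": 0, "hand": 0},
  {"slide": [0.001, 0.004, -0.001], "spin": 0, "hand": 0},
  {"slide": [0.001, 0.0045, -0.0012], "spin": 0, "hand": 0},
  {"slide": [0.001, 0.0045, -0.0012], "spin": 0, "hand": 0},
])

```text
t: 19.28
eef_pos: [0.5169, 0.0858, 0.0755]
ee_rot: [-3.132, 0.218, 0.0]
ft_force: [3.2, 3.4, 2.4]
gripper_width: 0.124
gripper_force: 30.0
```

```bash
python3 st.py
```

```text
t 19.2833 pos [0.5169 0.0858 0.0755] yaw -97.95 F [3.24 3.4  2.43] M [ 0.68 -0.7  -0.15] w 0.124 30.033448040485382 [-0.59  0.46  0.46  2.   -0.3   0.75 -1.66]
origin u -0.0046 bar v 0.0011  F_u 3.84 F_v -2.71
```

Call:
play_rows([
  {"slide": [0.0002, 0.0003, -0.0001], "spin": 0, "hand": 0},
  {"slide": [0.0003, 0.0006, -0.0002], "spin": 0, "hand": 0},
  {"slide": [0.0004, 0.0009, -0.0003], "spin": 0, "hand": 0},
  {"slide": [0.0005, 0.0012, -0.0004], "spin": 0, "hand": 0},
  {"slide": [0.0006, 0.0015, -0.0005], "spin": 0, "hand": 0},
  {"slide": [0.0006, 0.0018, -0.0006], "spin": 0, "hand": 0},
  {"slide": [0.0006, 0.0021, -0.0006], "spin": 0, "hand": 0},
  {"slide": [0.0007, 0.0024, -0.0006], "spin": 0, "hand": 0},
  {"slide": [0.0007, 0.0024, -0.0006], "spin": 0, "hand": 0},
  {"slide": [0.0007, 0.0024, -0.0006], "spin": 0, "hand": 0},
])

```text
t: 20.12
eef_pos: [0.5174, 0.0864, 0.0747]
ee_rot: [3.134, -0.22, -0.001]
ft_force: [1.2, 3.8, 1.6]
gripper_width: 0.122
gripper_force: 29.8
```

```bash
python3 st.py
```

```text
t 20.1167 pos [0.5174 0.0864 0.0747] yaw -98.02 F [1.23 3.8  1.63] M [ 0.87 -0.37 -0.08] w 0.122 29.810583293437958 [-0.59  0.47  0.46  2.   -0.3   0.75 -1.66]
origin u -0.0040 bar v 0.0007  F_u 3.94 F_v -0.66
```

Call:
play_rows([
  {"slide": [0.0, 0.0003, 0], "spin": 0, "hand": 0},
  {"slide": [0.0001, 0.0006, 0], "spin": 0, "hand": 0},
  {"slide": [0.0001, 0.0009, 0], "spin": 0, "hand": 0},
  {"slide": [0.0002, 0.0012, 0], "spin": 0, "hand": 0},
  {"slide": [0.0002, 0.0015, 0], "spin": 0, "hand": 0},
  {"slide": [0.0003, 0.0018, 0], "spin": 0, "hand": 0},
  {"slide": [0.0003, 0.0021, 0], "spin": 0, "hand": 0},
  {"slide": [0.0004, 0.0024, 0], "spin": 0, "hand": 0},
  {"slide": [0.0004, 0.0024, 0], "spin": 0, "hand": 0},
  {"slide": [0.0004, 0.0024, 0], "spin": 0, "hand": 0},
])

```text
t: 20.95
eef_pos: [0.5178, 0.0882, 0.0747]
ee_rot: [3.133, -0.22, -0.001]
ft_force: [0.6, 0.8, -0.3]
gripper_width: 0.121
gripper_force: 29.6
```

```bash
python3 st.py
```

```text
t 20.95 pos [0.5178 0.0882 0.0747] yaw -98.05 F [ 0.64  0.79 -0.35] M [ 0.25 -0.24 -0.11] w 0.121 29.599242210388184 [-0.59  0.47  0.46  1.99 -0.3   0.75 -1.66]
origin u -0.0021 bar v 0.0005  F_u 0.87 F_v -0.52
```

Call:
play_rows([
  {"slide": [0, 0.0002, -0.0003], "spin": 0, "hand": 0},
  {"slide": [0, 0.0004, -0.0003], "spin": 0, "hand": 0},
  {"slide": [0.0001, 0.0006, -0.0003], "spin": 0, "hand": 0},
  {"slide": [0.0001, 0.0008, -0.0003], "spin": 0, "hand": 0},
  {"slide": [0.0001, 0.001, -0.0003], "spin": 0, "hand": 0},
  {"slide": [0.0002, 0.0012, -0.0003], "spin": 0, "hand": 0},
  {"slide": [0.0002, 0.0014, -0.0003], "spin": 0, "hand": 0},
  {"slide": [0.0002, 0.0015, -0.0003], "spin": 0, "hand": 0},
  {"slide": [0.0002, 0.0015, -0.0003], "spin": 0, "hand": 0},
  {"slide": [0.0002, 0.0015, -0.0003], "spin": 0, "hand": 0},
])

```text
t: 21.78
eef_pos: [0.5181, 0.0902, 0.0745]
ee_rot: [3.134, -0.22, -0.001]
ft_force: [-0.2, -1.1, -1.3]
gripper_width: 0.125
gripper_force: 29.4
```

```bash
python3 st.py
```

```text
t 21.7833 pos [0.5181 0.0902 0.0745] yaw -98.03 F [-0.16 -1.1  -1.27] M [-0.14 -0.03 -0.11] w 0.125 29.42181944847107 [-0.6   0.47  0.46  1.99 -0.3   0.75 -1.67]
origin u -0.0002 bar v 0.0006  F_u -1.11 F_v -0.00
```

Call:
play_rows([
  {"slide": [0, 0.0002, -0.0003], "spin": 0, "hand": 0},
  {"slide": [0, 0.0004, -0.0003], "spin": 0, "hand": 0},
  {"slide": [0.0001, 0.0006, -0.0003], "spin": 0, "hand": 0},
  {"slide": [0.0001, 0.0008, -0.0003], "spin": 0, "hand": 0},
  {"slide": [0.0001, 0.001, -0.0003], "spin": 0, "hand": 0},
  {"slide": [0.0002, 0.0012, -0.0003], "spin": 0, "hand": 0},
  {"slide": [0.0002, 0.0014, -0.0003], "spin": 0, "hand": 0},
  {"slide": [0.0002, 0.0015, -0.0003], "spin": 0, "hand": 0},
  {"slide": [0.0002, 0.0015, -0.0003], "spin": 0, "hand": 0},
  {"slide": [0.0002, 0.0015, -0.0003], "spin": 0, "hand": 0},
])

```text
t: 22.62
eef_pos: [0.5185, 0.0918, 0.0743]
ee_rot: [-3.134, 0.22, 0.0]
ft_force: [-0.1, -0.1, -1.4]
gripper_width: 0.124
gripper_force: 29.5
```

```bash
python3 st.py
```

```text
t 22.6167 pos [0.5185 0.0918 0.0743] yaw -98.02 F [-0.14 -0.14 -1.39] M [-0.1   0.05 -0.07] w 0.124 29.495827853679657 [-0.6   0.47  0.46  1.99 -0.3   0.75 -1.67]
origin u 0.0015 bar v 0.0004  F_u -0.16 F_v 0.11
```

Call:
play_rows([
  {"slide": [0, 0.0002, -0.0003], "spin": 0, "hand": 0},
  {"slide": [0, 0.0004, -0.0003], "spin": 0, "hand": 0},
  {"slide": [0.0001, 0.0006, -0.0003], "spin": 0, "hand": 0},
  {"slide": [0.0001, 0.0008, -0.0003], "spin": 0, "hand": 0},
  {"slide": [0.0001, 0.001, -0.0003], "spin": 0, "hand": 0},
  {"slide": [0.0002, 0.0012, -0.0003], "spin": 0, "hand": 0},
  {"slide": [0.0002, 0.0014, -0.0003], "spin": 0, "hand": 0},
  {"slide": [0.0002, 0.0015, -0.0003], "spin": 0, "hand": 0},
  {"slide": [0.0002, 0.0015, -0.0003], "spin": 0, "hand": 0},
  {"slide": [0.0002, 0.0015, -0.0003], "spin": 0, "hand": 0},
])

```text
t: 23.45
eef_pos: [0.5188, 0.0933, 0.0741]
ee_rot: [-3.134, 0.22, -0.0]
ft_force: [-0.8, -0.7, 3.1]
gripper_width: 0.123
gripper_force: 29.8
```

```bash
python3 st.py
```

```text
t 23.45 pos [0.5188 0.0933 0.0741] yaw -98.02 F [-0.8  -0.66  3.12] M [-0.13  0.18 -0.03] w 0.123 29.79003220796585 [-0.6   0.47  0.46  1.99 -0.3   0.75 -1.67]
origin u 0.0031 bar v 0.0003  F_u -0.77 F_v 0.70
```

Still no contact, so I'll keep creeping at the same rate.

Call:
play_rows([
  {"slide": [0, 0.0002, 0], "spin": 0, "hand": 0},
  {"slide": [0, 0.0004, 0], "spin": 0, "hand": 0},
  {"slide": [0.0001, 0.0006, 0], "spin": 0, "hand": 0},
  {"slide": [0.0001, 0.0008, 0], "spin": 0, "hand": 0},
  {"slide": [0.0001, 0.001, 0], "spin": 0, "hand": 0},
  {"slide": [0.0002, 0.0012, 0], "spin": 0, "hand": 0},
  {"slide": [0.0002, 0.0014, 0], "spin": 0, "hand": 0},
  {"slide": [0.0002, 0.0015, 0], "spin": 0, "hand": 0},
  {"slide": [0.0002, 0.0015, 0], "spin": 0, "hand": 0},
  {"slide": [0.0002, 0.0015, 0], "spin": 0, "hand": 0},
])

```text
t: 24.28
eef_pos: [0.519, 0.0948, 0.074]
ee_rot: [-3.134, 0.22, -0.0]
ft_force: [-0.4, -0.4, 2.8]
gripper_width: 0.126
gripper_force: 29.8
```

```bash
python3 st.py
```

```text
t 24.2833 pos [0.519  0.0948 0.074 ] yaw -98.03 F [-0.37 -0.37  2.79] M [-0.09  0.14 -0.01] w 0.126 29.84778106212616 [-0.6   0.47  0.46  1.99 -0.3   0.75 -1.67]
origin u 0.0046 bar v 0.0003  F_u -0.42 F_v 0.31
```

Call:
play_rows([
  {"slide": [0, 0.0002, 0], "spin": 0, "hand": 0},
  {"slide": [0, 0.0004, 0], "spin": 0, "hand": 0},
  {"slide": [0.0001, 0.0006, 0], "spin": 0, "hand": 0},
  {"slide": [0.0001, 0.0008, 0], "spin": 0, "hand": 0},
  {"slide": [0.0001, 0.001, 0], "spin": 0, "hand": 0},
  {"slide": [0.0002, 0.0012, 0], "spin": 0, "hand": 0},
  {"slide": [0.0002, 0.0014, 0], "spin": 0, "hand": 0},
  {"slide": [0.0002, 0.0015, 0], "spin": 0, "hand": 0},
  {"slide": [0.0002, 0.0015, 0], "spin": 0, "hand": 0},
  {"slide": [0.0002, 0.0015, 0], "spin": 0, "hand": 0},
])

```text
t: 25.12
eef_pos: [0.5192, 0.0963, 0.074]
ee_rot: [-3.134, 0.22, -0.0]
ft_force: [0.2, -0.9, 2.9]
gripper_width: 0.125
gripper_force: 29.9
```

```bash
python3 st.py
```

```text
t 25.1167 pos [0.5192 0.0963 0.074 ] yaw -98.02 F [ 0.24 -0.92  2.85] M [-0.15  0.07 -0.02] w 0.125 29.879908561706543 [-0.6   0.47  0.46  1.99 -0.3   0.75 -1.68]
origin u 0.0061 bar v 0.0003  F_u -0.88 F_v -0.38
```

Call:
play_rows([
  {"slide": [0, 0.0002, 0], "spin": 0, "hand": 0},
  {"slide": [0, 0.0004, 0], "spin": 0, "hand": 0},
  {"slide": [0.0001, 0.0006, 0], "spin": 0, "hand": 0},
  {"slide": [0.0001, 0.0008, 0], "spin": 0, "hand": 0},
  {"slide": [0.0001, 0.001, 0], "spin": 0, "hand": 0},
  {"slide": [0.0002, 0.0012, 0], "spin": 0, "hand": 0},
  {"slide": [0.0002, 0.0014, 0], "spin": 0, "hand": 0},
  {"slide": [0.0002, 0.0015, 0], "spin": 0, "hand": 0},
  {"slide": [0.0002, 0.0015, 0], "spin": 0, "hand": 0},
  {"slide": [0.0002, 0.0015, 0], "spin": 0, "hand": 0},
])

```text
t: 25.95
eef_pos: [0.5194, 0.0978, 0.074]
ee_rot: [-3.134, 0.22, -0.0]
ft_force: [0.6, -0.9, 3.5]
gripper_width: 0.122
gripper_force: 29.9
```

```bash
python3 st.py
```

```text
t 25.95 pos [0.5194 0.0978 0.074 ] yaw -98.02 F [ 0.63 -0.85  3.46] M [-0.09  0.01 -0.03] w 0.122 29.89273577928543 [-0.61  0.47  0.46  1.99 -0.3   0.75 -1.68]
origin u 0.0076 bar v 0.0004  F_u -0.75 F_v -0.75
```

Call:
play_rows([
  {"slide": [0, 0.0002, 0], "spin": 0, "hand": 0},
  {"slide": [0, 0.0004, 0], "spin": 0, "hand": 0},
  {"slide": [0.0001, 0.0006, 0], "spin": 0, "hand": 0},
  {"slide": [0.0001, 0.0008, 0], "spin": 0, "hand": 0},
  {"slide": [0.0001, 0.001, 0], "spin": 0, "hand": 0},
  {"slide": [0.0002, 0.0012, 0], "spin": 0, "hand": 0},
  {"slide": [0.0002, 0.0014, 0], "spin": 0, "hand": 0},
  {"slide": [0.0002, 0.0015, 0], "spin": 0, "hand": 0},
  {"slide": [0.0002, 0.0015, 0], "spin": 0, "hand": 0},
  {"slide": [0.0002, 0.0015, 0], "spin": 0, "hand": 0},
])

```text
t: 26.78
eef_pos: [0.5195, 0.099, 0.074]
ee_rot: [3.134, -0.22, -0.0]
ft_force: [-1.2, -1.4, 4.8]
gripper_width: 0.119
gripper_force: 29.9
```

```bash
python3 st.py
```

```text
t 26.7833 pos [0.5195 0.099  0.074 ] yaw -98.03 F [-1.16 -1.36  4.85] M [-0.44  0.03 -0.07] w 0.119 29.94580775499344 [-0.61  0.47  0.46  1.99 -0.3   0.75 -1.68]
origin u 0.0088 bar v 0.0004  F_u -1.52 F_v 0.95
```

Call:
play_rows([
  {"slide": [0, 0.0002, 0], "spin": 0, "hand": 0},
  {"slide": [0, 0.0003, 0], "spin": 0, "hand": 0},
  {"slide": [0, 0.0004, 0], "spin": 0, "hand": 0},
  {"slide": [0.0001, 0.0005, 0], "spin": 0, "hand": 0},
  {"slide": [0.0001, 0.0006, 0], "spin": 0, "hand": 0},
  {"slide": [0.0001, 0.0006, 0], "spin": 0, "hand": 0},
  {"slide": [0.0001, 0.0006, 0], "spin": 0, "hand": 0},
  {"slide": [0.0001, 0.0006, 0], "spin": 0, "hand": 0},
  {"slide": [0.0001, 0.0006, 0], "spin": 0, "hand": 0},
  {"slide": [0.0001, 0.0006, 0], "spin": 0, "hand": 0},
])

```text
t: 27.62
eef_pos: [0.5195, 0.0991, 0.074]
ee_rot: [3.133, -0.221, -0.0]
ft_force: [-0.2, -4.2, 5.8]
gripper_width: 0.128
gripper_force: 30.1
```

```bash
python3 st.py
```

```text
t 27.6167 pos [0.5195 0.0991 0.074 ] yaw -98.05 F [-0.21 -4.24  5.82] M [-0.93  0.16 -0.01] w 0.128 30.08818030357361 [-0.61  0.47  0.46  1.99 -0.3   0.75 -1.68]
origin u 0.0089 bar v 0.0004  F_u -4.22 F_v -0.41
```

Call:
play_rows([
  {"slide": [0, 0.0002, 0], "spin": 0, "hand": 0},
  {"slide": [0, 0.0003, 0], "spin": 0, "hand": 0},
  {"slide": [0.0001, 0.0005, 0], "spin": 0, "hand": 0},
  {"slide": [0.0001, 0.0006, 0], "spin": 0, "hand": 0},
  {"slide": [0.0001, 0.0008, 0], "spin": 0, "hand": 0},
  {"slide": [0.0001, 0.0009, 0], "spin": 0, "hand": 0},
  {"slide": [0.0001, 0.0009, 0], "spin": 0, "hand": 0},
  {"slide": [0.0001, 0.0009, 0], "spin": 0, "hand": 0},
  {"slide": [0.0001, 0.0009, 0], "spin": 0, "hand": 0},
  {"slide": [0.0001, 0.0009, 0], "spin": 0, "hand": 0},
])

```text
t: 28.45
eef_pos: [0.5195, 0.0991, 0.074]
ee_rot: [3.132, -0.221, -0.001]
ft_force: [-1.4, -6.1, 5.5]
gripper_width: 0.12
gripper_force: 30.2
```

```bash
python3 st.py
```

```text
t 28.45 pos [0.5195 0.0991 0.074 ] yaw -98.09 F [-1.44 -6.08  5.47] M [-1.3   0.22  0.01] w 0.12 30.190405547618866 [-0.61  0.47  0.46  1.99 -0.3   0.75 -1.69]
origin u 0.0089 bar v 0.0005  F_u -6.23 F_v 0.53
```

Call:
play_rows([
  {"slide": [0, 0.0002, 0], "spin": 0, "hand": 0},
  {"slide": [0, 0.0004, 0], "spin": 0, "hand": 0},
  {"slide": [0.0001, 0.0006, 0], "spin": 0, "hand": 0},
  {"slide": [0.0001, 0.0008, 0], "spin": 0, "hand": 0},
  {"slide": [0.0001, 0.001, 0], "spin": 0, "hand": 0},
  {"slide": [0.0001, 0.0011, 0], "spin": 0, "hand": 0},
  {"slide": [0.0001, 0.0011, 0], "spin": 0, "hand": 0},
  {"slide": [0.0001, 0.0011, 0], "spin": 0, "hand": 0},
  {"slide": [0.0001, 0.0011, 0], "spin": 0, "hand": 0},
  {"slide": [0.0001, 0.0011, 0], "spin": 0, "hand": 0},
])

```text
t: 29.28
eef_pos: [0.5195, 0.0991, 0.074]
ee_rot: [3.131, -0.223, -0.001]
ft_force: [-1.3, -8.6, 7.0]
gripper_width: 0.124
gripper_force: 30.3
```

```bash
python3 st.py
```

```text
t 29.2833 pos [0.5195 0.0991 0.074 ] yaw -98.14 F [-1.3  -8.57  6.96] M [-1.79  0.37 -0.  ] w 0.124 30.313355326652527 [-0.61  0.47  0.46  1.99 -0.3   0.75 -1.69]
origin u 0.0089 bar v 0.0005  F_u -8.67 F_v 0.03
```

Call:
play_rows([
  {"slide": [0, 0.0002, 0], "spin": 0, "hand": 0},
  {"slide": [0, 0.0003, 0], "spin": 0, "hand": 0},
  {"slide": [0, 0.0003, 0], "spin": 0, "hand": 0},
  {"slide": [0, 0.0003, 0], "spin": 0, "hand": 0},
  {"slide": [0, 0.0003, 0], "spin": 0, "hand": 0},
  {"slide": [0, 0.0003, 0], "spin": 0, "hand": 0},
  {"slide": [0, 0.0003, 0], "spin": 0, "hand": 0},
  {"slide": [0, 0.0003, 0], "spin": 0, "hand": 0},
  {"slide": [0, 0.0003, 0], "spin": 0, "hand": 0},
  {"slide": [0, 0.0003, 0], "spin": 0, "hand": 0},
])

```text
t: 30.12
eef_pos: [0.5195, 0.0991, 0.074]
ee_rot: [3.131, -0.223, -0.001]
ft_force: [-1.3, -9.4, 6.6]
gripper_width: 0.124
gripper_force: 30.3
```

Call:
play_rows([
  {"slide": [0, 0, 0], "spin": 0, "hand": 0},
  {"slide": [0, 0, 0], "spin": 0, "hand": 0},
  {"slide": [0, 0, 0], "spin": 0, "hand": 0},
  {"slide": [0, 0, 0], "spin": 0, "hand": 0},
  {"slide": [0, 0, 0], "spin": 0, "hand": 0},
  {"slide": [0, 0, 0], "spin": 0, "hand": 0},
  {"slide": [0, 0, 0], "spin": 0, "hand": 0},
  {"slide": [0, 0, 0], "spin": 0, "hand": 0},
  {"slide": [0, 0, 0], "spin": 0, "hand": 0},
  {"slide": [0, 0, 0], "spin": 0, "hand": 0},
])

```text
t: 30.95
eef_pos: [0.5195, 0.0991, 0.074]
ee_rot: [3.131, -0.223, -0.001]
ft_force: [-1.4, -9.0, 7.1]
gripper_width: 0.125
gripper_force: 30.3
```

```bash
python3 st.py
```

```text
t 30.95 pos [0.5195 0.0991 0.074 ] yaw -98.15 F [-1.41 -8.96  7.07] M [-1.9   0.35 -0.02] w 0.125 30.341318249702454 [-0.61  0.47  0.46  1.99 -0.3   0.75 -1.69]
origin u 0.0089 bar v 0.0005  F_u -9.07 F_v 0.08
```

Call:
play_rows([
  {"slide": [0, -0.0005, 0.0001], "spin": 0, "hand": 0},
  {"slide": [-0.0001, -0.001, 0.0002], "spin": 0, "hand": 0},
  {"slide": [-0.0002, -0.0015, 0.0003], "spin": 0, "hand": 0},
  {"slide": [-0.0003, -0.002, 0.0004], "spin": 0, "hand": 0},
  {"slide": [-0.0003, -0.0023, 0.0005], "spin": 0, "hand": 0},
  {"slide": [-0.0003, -0.0025, 0.0005], "spin": 0, "hand": 0},
  {"slide": [-0.0003, -0.0025, 0.0005], "spin": 0, "hand": 0},
  {"slide": [-0.0003, -0.0025, 0.0005], "spin": 0, "hand": 0},
  {"slide": [-0.0003, -0.0025, 0.0005], "spin": 0, "hand": 0},
  {"slide": [-0.0003, -0.0025, 0.0005], "spin": 0, "hand": 0},
])

```text
t: 31.78
eef_pos: [0.5192, 0.0993, 0.0742]
ee_rot: [3.133, -0.22, -0.001]
ft_force: [0.5, -4.9, 1.1]
gripper_width: 0.126
gripper_force: 29.7
```

```bash
python3 st.py
```

```text
t 31.7833 pos [0.5192 0.0993 0.0742] yaw -98.04 F [ 0.54 -4.85  1.08] M [-1.16 -0.   -0.06] w 0.126 29.703097343444824 [-0.61  0.47  0.46  1.99 -0.3   0.75 -1.68]
origin u 0.0090 bar v 0.0008  F_u -4.72 F_v -1.25
```

Call:
play_rows([
  {"slide": [0, -0.0004, 0], "spin": 0, "hand": 0},
  {"slide": [0.0001, -0.0008, 0], "spin": 0, "hand": 0},
  {"slide": [0.0001, -0.0009, 0], "spin": 0, "hand": 0},
  {"slide": [0.0001, -0.0009, 0], "spin": 0, "hand": 0.2},
  {"slide": [0.0001, -0.0009, 0], "spin": 0, "hand": 0.35},
  {"slide": [0.0001, -0.0009, 0], "spin": 0, "hand": 0.5},
  {"slide": [0.0001, -0.0009, 0], "spin": 0, "hand": 0.7},
  {"slide": [0.0001, -0.0009, 0], "spin": 0, "hand": 0.7},
  {"slide": [0.0001, -0.0009, 0], "spin": 0, "hand": 0.7},
  {"slide": [0.0001, -0.0009, 0], "spin": 0, "hand": 0.7},
])

```text
t: 32.62
eef_pos: [0.5197, 0.0989, 0.0745]
ee_rot: [-3.134, 0.22, -0.0]
ft_force: [-0.1, -0.4, -0.6]
gripper_width: 0.698
gripper_force: 0.0
```

```bash
python3 st.py; python3 meas.py
```

```text
t 32.6167 pos [0.5197 0.0989 0.0745] yaw -98.02 F [-0.08 -0.44 -0.56] M [ 0.01  0.02 -0.04] w 0.698 0.0 [-0.61  0.47  0.46  1.99 -0.3   0.75 -1.68]
origin u 0.0087 bar v 0.0002  F_u -0.45 F_v 0.02
pred nose [0.5430696  0.26518421] px [128.41050891 171.8732097 ] heading 81.97928901169459
red [242  77  26  25 491] [254.63340122  88.67820774] [ 0.7278044  -0.04947747] pot pred [0.5353954  0.21072224]
```

Released cleanly. Raising straight up, clear of the bar.

Call:
play_rows([
  {"slide": [0, 0, 0.005], "spin": 0, "hand": 0.7},
  {"slide": [0, 0, 0.015], "spin": 0, "hand": 0.7},
  {"slide": [0, 0, 0.03], "spin": 0, "hand": 0.7},
  {"slide": [0, 0, 0.05], "spin": 0, "hand": 0.7},
  {"slide": [0, 0, 0.07], "spin": 0, "hand": 0.7},
  {"slide": [0, 0, 0.09], "spin": 0, "hand": 0.7},
  {"slide": [0, 0, 0.11], "spin": 0, "hand": 0.7},
  {"slide": [0, 0, 0.13], "spin": 0, "hand": 0.7},
  {"slide": [0, 0, 0.15], "spin": 0, "hand": 0.7},
  {"slide": [0, 0, 0.16], "spin": 0, "hand": 0.7},
])

```text
t: 33.5
eef_pos: [0.521, 0.0987, 0.238]
ee_rot: [-3.132, 0.22, -0.006]
ft_force: [-0.1, -0.2, 0.1]
gripper_width: 0.699
gripper_force: 0.0
```

Call:
play_rows([
  {"slide": [0, -0.02, 0], "spin": 0, "hand": 0.7},
  {"slide": [0, -0.05, 0], "spin": 0, "hand": 0.7},
  {"slide": [0, -0.085, 0], "spin": 0, "hand": 0.7},
  {"slide": [0, -0.12, 0], "spin": 0, "hand": 0.7},
  {"slide": [0, -0.155, 0], "spin": 0, "hand": 0.7},
  {"slide": [0, -0.18, 0], "spin": 0, "hand": 0.7},
  {"slide": [0, -0.2, 0], "spin": 0, "hand": 0.7},
  {"slide": [0, -0.2, 0], "spin": 0, "hand": 0.7},
  {"slide": [0, -0.2, 0], "spin": 0, "hand": 0.7},
  {"slide": [0, -0.2, 0], "spin": 0, "hand": 0.7},
])

```text
t: 34.33
eef_pos: [0.5195, -0.1003, 0.2345]
ee_rot: [-3.133, 0.219, 0.001]
ft_force: [1.1, 0.4, -0.2]
gripper_width: 0.701
gripper_force: 0.0
```

Run:
```python
from h import *
f=grab('top');hsv=cv2.cvtColor(f['pixels'],cv2.COLOR_RGB2HSV);s=bot.read_state();print(s['t'],s['eef_pos'],s['ft_force'])
grey=((hsv[...,1]<75)&(hsv[...,2]>110)).astype(np.uint8)
q=proj(f,[[.5195,.099,.105]])[0].astype(int);w=np.zeros_like(grey);w[q[1]-28:q[1]+28,q[0]-15:q[0]+15]=grey[q[1]-28:q[1]+28,q[0]-15:q[0]+15]
n,l,st,c=cv2.connectedComponentsWithStats(w)
for i in range(1,n):
    if st[i,4]>30:print('bar',st[i],onz(f,c[i],.105))
m=((hsv[...,0]<9)&(hsv[...,1]>150)&(hsv[...,2]>100)).astype(np.uint8);n,l,st,c=cv2.connectedComponentsWithStats(m)
for i in range(1,n):
    if st[i,4]>100:print('red',st[i],c[i],onz(f,c[i],.11)[:2])
g=grab('side');hsv=cv2.cvtColor(g['pixels'],cv2.COLOR_RGB2HSV)
m=((hsv[...,0]<9)&(hsv[...,1]>150)&(hsv[...,2]>100)).astype(np.uint8);n,l,st,c=cv2.connectedComponentsWithStats(m)
for i in range(1,n):
    if st[i,4]>100:print('side red',st[i],c[i])
print('pot px expected foot/top',proj(g,[[.536,.2107,.042],[.536,.2107,.11]]))
```

```text
34.3833 [ 0.51966198 -0.09979532  0.23439387] [ 0.22757328  0.07816918 -0.94295196]
bar [188 156  11  42 232] [0.52119308 0.09627019 0.105     ]
red [243  77  20  23 282] [250.96099291  86.28723404] [ 0.73372667 -0.04084923]
red [129 155  33  30 498] [144.         170.10040161] [0.5361947  0.20861042]
side red [299 157  21  16 274] [308.56934307 164.35766423]
pot px expected foot/top [[204.65551898 162.10784631]
 [202.64596464 145.01449238]]
```

```bash
python3 -c "
from station import bot
print(bot.close_job())"
```

```text
the job is handed in; nothing more can be done
None
```

The caddy is parked against the stop beyond the kerb strips: its nose pressed the pad at a steady 9 N or so for over a second, then I let go, backed off and handed the job in at 34 s. I didn't see the castors' final angle or a last side view of the pot, but it sat where expected from above, and the caddy rolled straight for the last 170 mm or so.

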